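# Complete a turbocharger rebuild kit

### The arm

A 6-joint arm with a two-finger parallel gripper is mounted at the origin on a cart in front of the work surface, level with it; the furniture and walls round the work are solid. World frame = base frame: x ahead of the robot, y to its left, z up, the work surface at z = 0. Lengths are in mm, angles in rad, forces in N, time in s.
With the tool pointing down it reaches from about 325 to 925 mm from the base axis. Payload 3.1 kg.
Tool frame: the origin (TCP) lies midway between the tips of the shut fingers; the grasp point (between the pads) lies behind it (hold_point_z is the z of the grasp point in the tool frame, in mm); z points along the fingers, y is the line along which they close (so a half turn about z gives the same grasp; the last joint's range is limited). The gripper opens to 85 mm and grips with 20 to 120 N. Pads are 22 mm wide; open, the fingers measure 114 mm over their backs; the gripper's body (76 mm by 85 mm) begins 54 mm behind the grasp point. The pads swing forward as they close: fully open they stand 13 mm farther back than shut.
Start: joints at [1.168, 0.217, 1.613, -0, 1.311, -0.112], TCP at [179.18, 598.777, 208.9] pointing down, gripper open.
Joint ranges: [-2.75, 2.75], [-0.78, 2.1], [0.31, 2.55], [-1.13, 4.27], [0.13, 2.63], [-2.58, 2.58]. Speed limits (rad/s): [2.79, 2.79, 3.14, 3.14, 3.14, 3.14].

### API

Orientations are given as a rotation vector (axis times angle).
In Python, from cell import * gives the robot as it stands. The module is installed in compiled form; this text tells all that it offers.
- The arm moves only by the tool carry_out, never from a script. Its argument "motion" is a list of rows, each a list of 2 entries, a list of its own where there are three numbers: the shift along the tool's x, y, z in m, then the turn, a rotation vector about the tool's x, y, z in units of 6 degrees (1.0 is 6 degrees). In form: [[[x, y, z], [rx, ry, rz]], ...]. A call has 1 to 10 rows; each row is the pose to reach, as a shift and turn from the pose commanded when the call began, along the tool's axes at that moment; what a row does not reach only later rows make up. A row lasts 1/12 s, in which the tool goes at most 41.7 mm and 7.16 degrees, less where a joint would pass 70% of its speed; a pose out of reach is approached as far as the arm can. A call with a gripper value outside its range is refused whole. "jaw" is the finger opening in m, from 0 to 0.0854, set as the call begins (left out, the last holds). The fingers move at their own pace and stop on an object; "grip_force" is the grip in N (left out, the last holds). Time passes only in rows, so rows that repeat a pose let the fingers close. It gives the time, the measured TCP pose, the force, the opening and the grip force at its end, in the units of the state.
- observe(): the state, without advancing time (a new reading comes with each control period).
- grab_frame(name): name is "scene" or "side" or "wrist"; returns a dict with "frame" (480x640x3 uint8, red, green, blue), "camera_matrix" (3x3 intrinsics, pixels), "dist" ([k1, k2, p1, p2, k3] as OpenCV has them; the pictures are not rectified), "xyz" and "rotation" of the camera in the world; the wrist camera has in their place "T_tool_cam" (4x4, takes a point from camera to tool coordinates, whose origin is the TCP and whose axes are the flange's). Camera axes: x right, y down, z forward; pixel columns grow to the right and rows downward; lengths in mm; the calibration is good to about 2 mm. A picture is of the moment at which its call begins: read the wrist's pose just before it. There is no depth.
- sign_off(): hands the job in; it is judged then, once.
Trained networks look in the newest picture that a camera, given by its name, has taken for a name from the list of things; names that differ only in an ending like _2 or _b are one class to them, and where a whole thing is asked for, a point or a joint stands for the part that bears it (a point fixed in the world has none). Each returns a list of dicts, best first, with "confidence" (0 to 1); they miss things now and then, are a little off and sometimes report something else, mostly with a low value. They report only what shows in the picture. A call takes as long as a camera call.
- search_frame(camera, query): "xyz" ([x, y, z] in mm, in world coordinates, good to about 4 mm: the middle of the surface that is visible of it).
- cut_out(camera, query): "pixels" (480x640 bool, what is visible of it).
The state is a dict: "t": time; "joint_positions": joint angles; "joint_velocities": joint speeds; "effort": joint torques, N m; "position": TCP position; "ee_rot": TCP orientation; "contact_force": force on the tool from outside, world axes, zero at the start; "ft_torque": the same for the moment, N m; "finger_gap": opening from 0.0 (shut) to 1.0 (fully open); "grasp_force": force on a finger pad.
Only numpy, scipy, OpenCV 4.12 (cv2) and the standard library are available. Lean on these libraries where they do the work, as an engineer would, in place of code of your own. Each camera call takes 0.05 s, during which the arm holds its last target. There are 200 camera calls.

### The job

Make the turbocharger rebuild kit in the aluminium tray right and complete: a seal plate of too small a size has been put in the seal plate's nest, so take it out and lay it flat in the steel returns tray, and lay the right 62 mm seal plate from the bench in that nest. Put the large compressor wheel and the small bronze journal bearing from the bench in their own empty nests as well, every part lying flat in its nest, set down and not dropped. Leave the smaller compressor wheel and the larger bearing where they are: they belong to another turbo.

Things in the scene. Friction and masses are not known exactly. Their poses are not given: they have to be found in the camera images.
- nest_wheel: Compressor wheel's nest, empty: dark block 106 x 106 x 12 mm in the fixed aluminium kit tray; origin: centre of its underside, x and y along its sides, z up; top face at +12. Four steel pins, 8 mm thick, 10 mm tall, at (+-30.8, +-30.8) mm round a white outline of 69 mm, with 5 mm to spare; the part lies flat between them. Fingers fit between pins along x or y.
- nest_seal: Seal plate's nest, which holds the wrong plate: dark block 106 x 106 x 12 mm in the fixed aluminium kit tray; origin: centre of its underside, x and y along its sides, z up; top face at +12. Four steel pins, 8 mm thick, 10 mm tall, at (+-28.3, +-28.3) mm round a white outline of 62 mm, with 5 mm to spare; the part lies flat between them. Fingers fit between pins along x or y.
- nest_bearing: Bearing's nest, empty: dark block 106 x 106 x 12 mm in the fixed aluminium kit tray; origin: centre of its underside, x and y along its sides, z up; top face at +12. Central round recess, 32 mm wide, 6 mm deep: the bearing stands in it, 8 mm sticking out. The tray (236 mm square, rim below block tops) holds 2 x 2 blocks, 110 mm apart; the fourth has screws, 30 mm above it.
- returns_tray: Open steel tray with a black rubber floor, 116 x 156 x 24 mm (x, y, z), walls 3 mm, floor 3 mm thick. Fixed to the bench. Origin: centre of its underside; z up, y along its long side.
- comp_wheel: The right compressor wheel: bare aluminium, bladed, 69 mm in diameter and 28 mm tall, 0.12 kg, lies on its flat back with the hub up. Origin: centre of its underside, z up along its axis. The blade tips narrow from 69 mm across at the bench to about 60 mm at 11 mm up; grip it low across the full diameter.
- seal_plate: The right seal plate: turned steel flange of 62 mm diameter, 7 mm thick, with six bolt holes, and in its middle a round boss of 28 mm diameter (dark ring groove, bored) whose top is 16 mm above the underside; 0.13 kg, lies flat, boss up. Origin: centre of its underside, z up. Can be gripped by the boss.
- bearing: The right journal bearing: small bronze ring, 21 mm in diameter, 14 mm tall, with a dark groove round the middle, 0.03 kg, stands on end. Origin: centre of its underside, z up.
- small_seal_plate: The wrong seal plate that lies in the seal plate's nest: same shape, but only 46 mm in diameter, 6 mm thick, four bolt holes, boss of 22 mm diameter whose top is 14 mm above the underside; 0.07 kg, lies flat, boss up. Origin: centre of its underside, z up. Can be gripped by the boss.
- small_wheel: Look-alike to leave alone: bladed aluminium compressor wheel of only 50 mm diameter, 22 mm tall, lies on its back. Origin: centre of its underside.
- large_bearing: Look-alike to leave alone: bronze bearing ring of 36 mm diameter, 20 mm tall, with a dark ring round the middle, stands on end. Origin: centre of its underside. (An unlisted yellow blanking cap, 62 x 17 mm, lies among the bench parts too; not part of the kit.)

How it is judged:
By the outcome, as a careful person would: the job done as asked, in the order asked, and still so for the second after the job is handed in, with the robot touching nothing.
It also fails if it takes over 99 s, if anything falls off the work surface, if the arm or the gripper's body presses on something with over 40 N, if the wrist force passes 120 N, or if a joint passes its speed limit or range.

## Working session

There is one attempt and no reset: what is moved stays moved. The work goes in short steps, Python scripts to look and compute and a tool call to move; the robot and the scene stay as the last step left them, time stands still between calls to the robot, and variables do not carry over. Pictures are saved under pics/ and viewed, at most 14 in all, crops included, and the job is handed in when it is done.

Besides the shell and the picture viewer there is one more tool, called after ">>>" by a JSON object that holds its "name" and its "arguments". carry_out: Moves the arm, as the interface text tells. Its arguments: {"type":"object","properties":{"motion":{"type":"array","items":{"type":"array"}},"jaw":{"type":"number"},"grip_force":{"type":"number"}},"required":["motion"]}

```bash
mkdir -p pics; cat > h.py <<'E'
from cell import *
import numpy as np, cv2
from scipy.spatial.transform import Rotation as R
def cam(name):
    s=observe(); f=grab_frame(name)
    if name=="wrist":
        T=np.eye(4);T[:3,:3]=R.from_rotvec(s["ee_rot"]).as_matrix();T[:3,3]=s["position"]
        T=T@np.array(f["T_tool_cam"]); f["P"]=T[:3,3]; f["Rm"]=T[:3,:3]
    else:
        f["P"]=np.array(f["xyz"]); r=np.array(f["rotation"]); f["Rm"]=r if r.shape==(3,3) else R.from_rotvec(r).as_matrix()
    return f
def save(f,n): cv2.imwrite("pics/"+n+".png",np.ascontiguousarray(f["frame"][...,::-1]))
def pix2w(f,uv,z):
    p=cv2.undistortPoints(np.array(uv,float).reshape(-1,1,2),np.array(f["camera_matrix"]),np.array(f["dist"])).reshape(-1,2)
    d=np.c_[p,np.ones(len(p))]@f["Rm"].T
    return f["P"]+d*((z-f["P"][2])/d[:,2])[:,None]
def w2pix(f,X):
    Rc=f["Rm"].T; return cv2.projectPoints(np.array(X,float).reshape(-1,1,3),cv2.Rodrigues(Rc)[0],-Rc@f["P"],np.array(f["camera_matrix"]),np.array(f["dist"]))[0].reshape(-1,2)
E
python3 - <<'E'
from h import *
s=observe();print({k:np.round(v,3) for k,v in s.items()})
try: print(hold_point_z)
except Exception as e: print(e)
N="nest_wheel nest_seal nest_bearing returns_tray comp_wheel seal_plate bearing small_seal_plate small_wheel large_bearing".split()
for c in ("scene","side","wrist"):
    f=cam(c);save(f,c+"0");print(c,f["P"].round(), f["Rm"].round(2).tolist())
    for n in N:
        print(n,[(np.round(d["xyz"]).astype(int).tolist(),round(d["confidence"],2)) for d in search_frame(c,n)[:3]])
E
```

```text
{'t': np.float64(0.0), 'joint_positions': array([ 1.168,  0.218,  1.615, -0.   ,  1.311, -0.112]), 'joint_velocities': array([-0.   , -0.002,  0.   , -0.002, -0.   ,  0.001]), 'effort': array([-0.0000e+00, -3.9686e+01, -3.0385e+01, -0.0000e+00,  1.0000e-02,
       -0.0000e+00]), 'position': array([178.86 , 597.971, 207.57 ]), 'ee_rot': array([-0.455, -3.108,  0.004]), 'contact_force': array([ 0.14 , -0.056,  0.745]), 'ft_torque': array([ 0.042, -0.046,  0.018]), 'grasp_force': np.float64(0.0), 'finger_gap': np.float64(0.998)}
-18.700000000000003
scene [-192. -754.  610.] [[0.72, -0.31, 0.62], [-0.7, -0.34, 0.63], [0.02, -0.88, -0.47]]
nest_wheel [([473, 175, 17], 0.8)]
nest_seal [([576, 185, 14], 0.97), ([578, 197, 20], 0.24)]
nest_bearing [([458, 294, 11], 0.72), ([423, -76, 5], 0.31)]
returns_tray [([669, -106, 2], 0.85), ([411, -329, 6], 0.59)]
comp_wheel [([426, -212, 12], 0.97)]
seal_plate [([421, -77, 6], 0.57)]
bearing [([542, -240, 14], 0.51)]
small_seal_plate [([579, 197, 23], 0.58)]
small_wheel [([414, -326, 10], 0.97)]
large_bearing [([523, -357, 14], 0.57)]
side [ 505. 1019.  523.] [[-1.0, 0.01, 0.03], [-0.03, 0.41, -0.91], [-0.02, -0.91, -0.41]]
nest_wheel [([476, 195, 16], 0.75)]
nest_seal [([586, 215, 17], 0.66)]
nest_bearing [([467, 307, 16], 0.85)]
returns_tray [([672, -115, 5], 0.59)]
comp_wheel [([439, -194, 10], 0.94)]
seal_plate [([432, -55, 10], 0.74)]
bearing []
small_seal_plate [([582, 218, 20], 0.66)]
small_wheel [([420, -319, 10], 0.55)]
large_bearing [([535, -343, 18], 0.63), ([670, -115, 9], 0.4)]
wrist [109. 620. 374.] [[0.29, 0.92, 0.27], [0.96, -0.27, -0.08], [-0.0, 0.28, -0.96]]
nest_wheel []
nest_seal []
nest_bearing []
returns_tray []
comp_wheel []
seal_plate []
bearing []
small_seal_plate []
small_wheel []
large_bearing []
```

View pics/scene0.png

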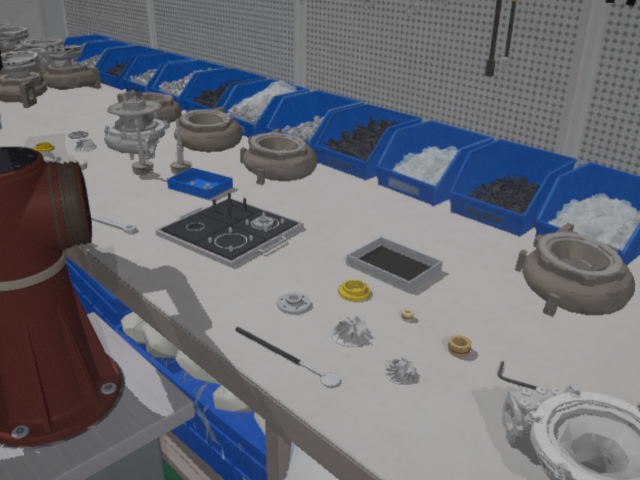

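View pics/side0.png

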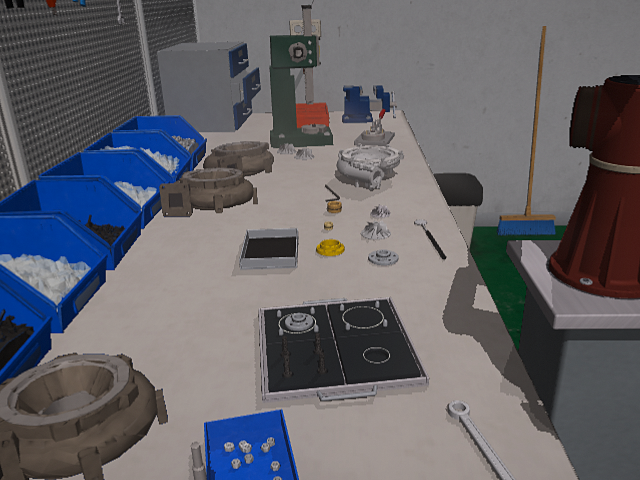

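The scene view shows the kit tray at about (230,228), the returns tray (394,262), the seal plate (293,301), the yellow cap (354,290), the large wheel (352,332), the bearing (408,314), the small wheel (402,370) and the large bearing (459,344). The network positions agree with this. The side view has the same layout. I'll move the wrist camera over the kit tray.

>>> {"name": "carry_out", "arguments": {"motion": [[[-0.04,-0.022,-0.008],[0,0,-0.3]],[[-0.08,-0.045,-0.015],[0,0,-0.6]],[[-0.12,-0.067,-0.022],[0,0,-0.9]],[[-0.16,-0.09,-0.03],[0,0,-1.2]],[[-0.2,-0.112,-0.037],[0,0,-1.5]],[[-0.24,-0.135,-0.045],[0,0,-1.8]],[[-0.28,-0.16,-0.05],[0,0,-2.1]],[[-0.32,-0.18,-0.06],[0,0,-2.3]],[[-0.35,-0.2,-0.07],[0,0,-2.5]],[[-0.38,-0.22,-0.07],[0,0,-2.8]]]}}

```text
t: 2.48
position: [463.3, 299.0, 277.4]
ee_rot: [-0.006, 3.139, 0.002]
contact_force: [1.0, 1.1, 1.0]
finger_gap: 1.001
grasp_force: 0.0
```

```bash
cat >> h.py <<'E'
NK=["nest_wheel","nest_seal","nest_bearing","small_seal_plate"]
NB=["returns_tray","comp_wheel","seal_plate","bearing","small_wheel","large_bearing"]
def nets(c,N):
    for n in N:
        o=[]
        for d in search_frame(c,n)[:2]: o.append((np.round(d["xyz"]).astype(int).tolist(),round(d["confidence"],2)))
        print(n,o)
def pose():
    s=observe(); m=R.from_rotvec(s["ee_rot"]).as_matrix(); print("t",s["t"],"pos",np.round(s["position"],1),"tiltz",m[:,2].round(4),"yx",np.degrees(np.arctan2(m[1,0],m[0,0])).round(2),"gap",round(s["finger_gap"],3),"F",np.round(s["contact_force"],1)); return s,m
def go(p,yaw=None):
    "shift/turn from here to TCP p; yaw = world angle of tool x (deg)"
    s,m=pose(); d=m.T@(np.array(p)-s["position"]); t=0
    if yaw is not None:
        t=np.radians(yaw); G=np.array([[np.cos(t),np.sin(t),0],[np.sin(t),-np.cos(t),0],[0,0,-1]])
        t=np.degrees(R.from_matrix(m.T@G).as_rotvec())/6
    print("shift",(d/1000).round(4),"turn",np.round(t,2),"rows",np.ceil(np.linalg.norm(d)/41.7))
E
python3 - <<'E'
from h import *
pose();f=cam("wrist");save(f,"w1");print(f["camera_matrix"]);nets("wrist",NK)
E
```

```text
t 2.4833 pos [463.3 299.  277.4] tiltz [ 0.0022  0.0013 -1.    ] yx -179.79 gap 1.001 F [1.  1.1 1. ]
[[413.44407495   0.         306.73159891]
 [  0.         413.44407495 235.4722752 ]
 [  0.           0.           1.        ]]
nest_wheel [([479, 186, 12], 0.81)]
nest_seal [([582, 208, 18], 0.83)]
nest_bearing [([459, 297, 14], 0.73)]
small_seal_plate []
```

View pics/w1.png

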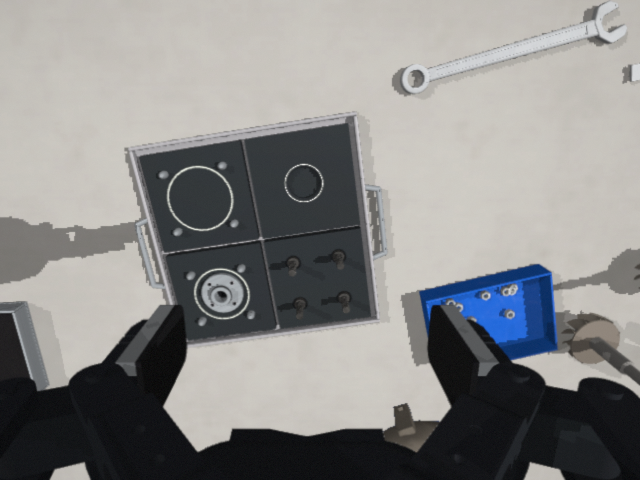

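The view shows the kit tray. The wheel nest's outline is centred near (200,198), the seal nest with the small plate near (222,294), the bearing recess near (304,183), and the screws are in the fourth block.

```bash
cat > fit.py <<'E'
from h import *
im=cv2.imread("pics/w1.png"); g=im.min(axis=2)
import cell
f=cam("wrist")
def ring(c,r0,r1):
    yy,xx=np.mgrid[:480,:640]; d=np.hypot(xx-c[0],yy-c[1]); m=(d>r0)&(d<r1)&(g>150)
    # radial brightest per angle
    P=[]
    for a in np.radians(np.arange(0,360,4)):
        rr=np.arange(r0,r1,.25); x=c[0]+rr*np.cos(a); y=c[1]+rr*np.sin(a)
        v=cv2.remap(g,x.astype(np.float32)[None],y.astype(np.float32)[None],cv2.INTER_LINEAR)[0].astype(float)
        if v.max()>110: w=(v>0.7*v.max())*v; P.append((np.sum(w*x)/w.sum(),np.sum(w*y)/w.sum()))
    e=cv2.fitEllipseAMS(np.array(P,np.float32)); return e
C={}
for n,c,a,b in (("w",(200,198),26,38),("s",(222,294),25,33),("b",(304,183),15,23)):
    e=ring(c,a,b); C[n]=e[0]; print(n,np.round(e[0],1),np.round(e[1],1))
for z in (10,12,14,16,18,20):
    P={k:pix2w(f,C[k],z)[0] for k in C}
    print(z,{k:P[k].round(1)[:2].tolist() for k in P},"wb",np.linalg.norm(P["w"]-P["b"]).round(1),"ws",np.linalg.norm(P["w"]-P["s"]).round(1),
     "ang",np.degrees(np.arctan2(*(P["b"]-P["w"])[1::-1])).round(1),np.degrees(np.arctan2(*(P["w"]-P["s"])[1::-1])).round(1))
E
python3 fit.py
```

```text
w [199.7 197.9] [61.7 65.7]
s [221.5 293.7] [51.3 53.6]
b [303.5 182.6] [37.2 37.4]
10 {'w': [473.8, 187.3], 's': [584.1, 204.0], 'b': [457.5, 297.2]} wb 111.1 ws 111.6 ang 98.4 -171.4
12 {'w': [473.4, 187.8], 's': [583.2, 204.5], 'b': [457.1, 297.2]} wb 110.6 ws 111.1 ang 98.4 -171.4
14 {'w': [473.0, 188.4], 's': [582.3, 204.9], 'b': [456.8, 297.2]} wb 110.1 ws 110.6 ang 98.4 -171.4
16 {'w': [472.6, 188.9], 's': [581.4, 205.4], 'b': [456.5, 297.2]} wb 109.5 ws 110.1 ang 98.4 -171.4
18 {'w': [472.2, 189.4], 's': [580.5, 205.8], 'b': [456.2, 297.3]} wb 109.0 ws 109.6 ang 98.4 -171.4
20 {'w': [471.8, 189.9], 's': [579.6, 206.3], 'b': [455.9, 297.3]} wb 108.5 ws 109.1 ang 98.4 -171.4
```

>>> {"name": "carry_out", "arguments": {"motion": [[[-0.024,-0.019,0.025],[0,0,-0.3]],[[-0.048,-0.038,0.05],[0,0,-0.6]],[[-0.072,-0.057,0.076],[0,0,-0.9]],[[-0.096,-0.076,0.1],[0,0,-1.2]],[[-0.119,-0.094,0.127],[0,0,-1.4]],[[-0.119,-0.094,0.127],[0,0,-1.4]],[[-0.119,-0.094,0.127],[0,0,-1.4]]], "jaw": 0.042}}

```text
t: 3.37
position: [578.6, 206.9, 145.3]
ee_rot: [0.233, -3.126, 0.001]
contact_force: [0.2, 0.2, -0.1]
finger_gap: 0.489
grasp_force: 0.0
```

```bash
python3 - <<'E'
from h import *
pose();f=cam("wrist");save(f,"w2");nets("wrist",["small_seal_plate","nest_seal"])
for p in ([582,205.2,15],[582,205.2,29]): print(w2pix(f,p).round(1))
E
```

```text
t 3.3667 pos [578.6 206.9 145.3] tiltz [-0.0069 -0.001  -1.    ] yx -171.46 gap 0.489 F [ 0.2  0.2 -0.1]
small_seal_plate [([582, 204, 18], 0.56)]
nest_seal [([582, 206, 14], 0.7)]
[[303.2 222.5]]
[[303.  227.4]]
```

View pics/w2.png

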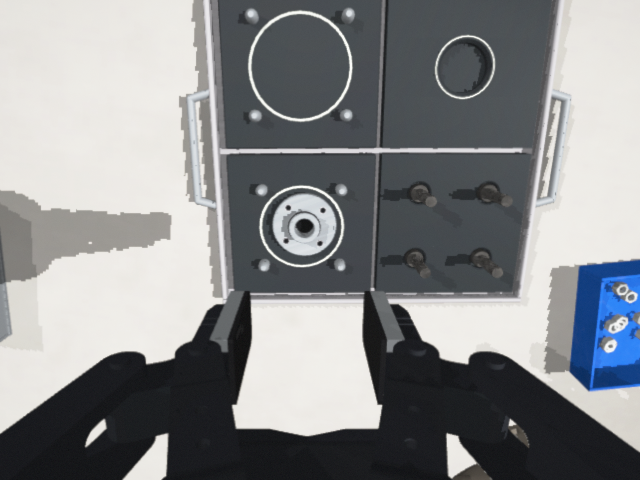

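The seal nest's outline is at about (302,226) and the small plate's bore at about (304,226). I'll fit both circles more closely.

```bash
cat >> h.py <<'E'
def ring(f,c,r0,r1,thr=110,inner=False):
    g=f["frame"].min(axis=2); P=[]
    for a in np.radians(np.arange(0,360,4)):
        rr=np.arange(r0,r1,.25); x=c[0]+rr*np.cos(a); y=c[1]+rr*np.sin(a)
        v=cv2.remap(g,x.astype(np.float32)[None],y.astype(np.float32)[None],cv2.INTER_LINEAR)[0].astype(float)
        if inner: # outward dark->bright edge
            i=np.argmax(v[8:]-v[:-8])+4; P.append((x[i],y[i]))
        elif v.max()>thr: w=(v>0.7*v.max())*v; P.append((np.sum(w*x)/w.sum(),np.sum(w*y)/w.sum()))
    e=cv2.fitEllipseAMS(np.array(P,np.float32)); return e
E
python3 - <<'E'
from h import *
f=cam("wrist")
for n,c,a,b,i,z in (("seal",(302,226),37,48,0,15),("w",(300,66),46,60,0,15),("b",(465,67),27,38,0,15),("bore",(304,226),5,13,1,29)):
    e=ring(f,c,a,b,inner=i); print(n,np.round(e[0],1),np.round(e[1],1),[pix2w(f,e[0],z+k)[0].round(1).tolist() for k in (-2,0,2)])
pose()
E
```

```text
seal [301.2 224. ] [78.5 89.1] [[588.3, 206.0, 13.0], [587.8, 205.9, 15.0], [587.2, 205.9, 17.0]]
w [298.2  61.1] [100.1 106.9] [[475.3, 187.2, 13.0], [475.5, 187.3, 15.0], [475.7, 187.3, 17.0]]
b [461.8  63. ] [57.9 63.1] [[459.3, 297.6, 13.0], [459.6, 297.0, 15.0], [460.0, 296.3, 17.0]]
bore [303.2 223.1] [16.7 18.2] [[583.7, 207.0, 27.0], [583.2, 206.9, 29.0], [582.7, 206.8, 31.0]]
t 3.5667 pos [581.  208.5 150.7] tiltz [ 0.0027  0.001  -1.    ] yx -171.33 gap 0.492 F [-0.1  0.7  0.3]
```

```bash
python3 - <<'E'
from h import *
pose();cam("wrist");f=cam("wrist");s,m=pose()
save(f,"w3")
for n,c,a,b,i,z in (("seal",(302,222),37,46,0,15),("w",(299,62),46,58,0,15),("b",(463,64),26,36,0,15),("bore",(303,222),5,13,1,29)):
    for k in range(3): e=ring(f,c,a,b,inner=i);c=e[0]
    print(n,np.round(e[0],1),np.round(e[1],1),[pix2w(f,e[0],z+k)[0].round(1).tolist() for k in (-2,0,2)])
E
```

```text
t 3.5667 pos [581.  208.5 150.7] tiltz [ 0.0027  0.001  -1.    ] yx -171.33 gap 0.492 F [-0.1  0.7  0.3]
t 3.6667 pos [581.2 208.1 150.8] tiltz [ 3.1e-03  9.0e-04 -1.0e+00] yx -171.35 gap 0.492 F [ 0.3 -0.2 -0.4]
seal [299.8 218.7] [78.2 80.8] [[585.3, 204.2, 13.0], [584.8, 204.1, 15.0], [584.3, 204.1, 17.0]]
w [298.6  60.1] [ 99.8 106.8] [[475.3, 187.2, 13.0], [475.5, 187.2, 15.0], [475.7, 187.3, 17.0]]
b [461.3  61.4] [55.9 62.7] [[458.9, 297.1, 13.0], [459.2, 296.4, 15.0], [459.6, 295.7, 17.0]]
bore [303.1 220.4] [17.3 19.6] [[582.6, 206.5, 27.0], [582.1, 206.4, 29.0], [581.6, 206.3, 31.0]]
```

View pics/w3.png

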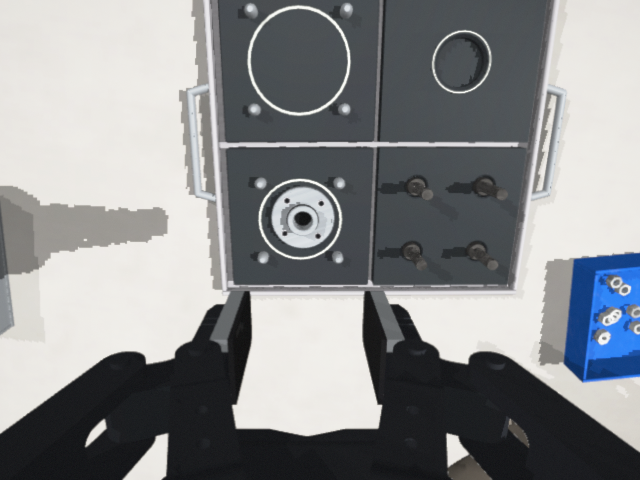

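The settled view has the outline centred at (300,219) and the boss at (303,220), about 3 mm apart, so they agree with the fits. Next I descend.

>>> {"name": "carry_out", "arguments": {"motion": [[[0,-0.002,0.03],[0,0,0]],[[0,-0.002,0.06],[0,0,0]],[[0,-0.002,0.085],[0,0,0]],[[0,-0.002,0.105],[0,0,0]],[[0,-0.002,0.118],[0,0,0]],[[-0.001,-0.002,0.126],[0,0,0]],[[-0.001,-0.002,0.126],[0,0,0]],[[-0.001,-0.002,0.126],[0,0,0]]]}}

```text
t: 4.33
position: [583.0, 205.2, 23.8]
ee_rot: [-0.234, 3.131, 0.0]
contact_force: [0.5, -0.3, -0.3]
finger_gap: 0.492
grasp_force: 0.0
```

>>> {"name": "carry_out", "arguments": {"motion": [[[0,0,0],[0,0,0]],[[0,0,0],[0,0,0]],[[0,0,0],[0,0,0]],[[0,0,0],[0,0,0]],[[0,0,0],[0,0,0]],[[0,0,0],[0,0,0]]], "jaw": 0.01, "grip_force": 40}}

```text
t: 4.83
position: [582.4, 204.8, 23.1]
ee_rot: [-0.234, 3.132, 0.0]
contact_force: [0.3, 0.5, 0.5]
finger_gap: 0.116
grasp_force: 0.0
```

```bash
python3 - <<'E'
from h import *
pose();f=cam("wrist");save(f,"w4");print(w2pix(f,[[582,205,29],[582,205,15]]).round(0).tolist())
E
```

```text
t 4.8333 pos [582.4 204.8  23.1] tiltz [ 4.e-04  1.e-04 -1.e+00] yx -171.47 gap 0.116 F [0.3 0.5 0.5]
[[306.0, 295.0], [306.0, 282.0]]
```

View pics/w4.png

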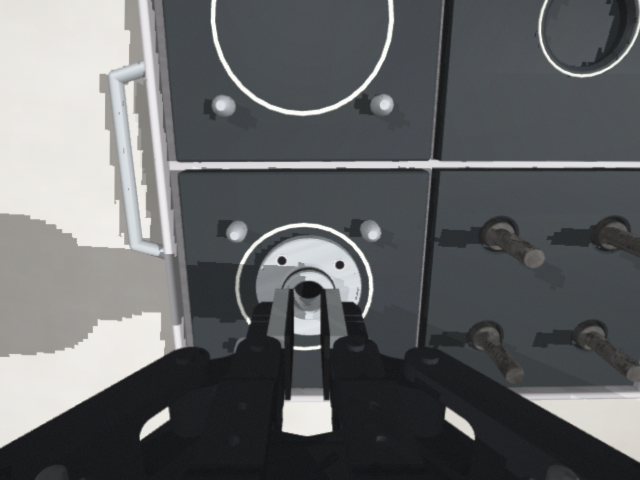

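The closed fingertips sit over the boss at about (308,290), above it rather than round it. The height guess was too large, so I'll triangulate from the two views.

```bash
python3 - <<'E'
from h import *
f=cam("wrist");g=f["frame"].min(axis=2)
# outline points upper half only
P=[]
for a in np.radians(np.r_[150:391:4]):
    rr=np.arange(58,76,.25); x=304+rr*np.cos(a); y=286+rr*np.sin(a)
    v=cv2.remap(g,x.astype(np.float32)[None],y.astype(np.float32)[None],cv2.INTER_LINEAR)[0].astype(float)
    if v.max()>170:
        w=(v>0.8*v.max())*v; P.append((np.sum(w*x)/w.sum(),np.sum(w*y)/w.sum()))
e=cv2.fitEllipseAMS(np.array(P,np.float32));print(len(P),e)
for z in (6,8,10,12,14,16):
    # circle fit in world
    W=pix2w(f,P,z)[:,:2];A=np.c_[2*W,np.ones(len(W))];s=np.linalg.lstsq(A,(W**2).sum(1),rcond=None)[0]
    # w3 rays: pose there
    T=np.eye(4);t=np.radians(-171.35)
    print(z,"centre now",s[:2].round(1),"diam",(2*np.sqrt(s[2]+s[:2]@s[:2])).round(1))
E
```

```text
60 ((303.7174072265625, 286.667236328125), (123.53902435302734, 133.90614318847656), 90.72945404052734)
6 centre now [589.7 204.9] diam 63.9
8 centre now [588.8 204.8] diam 63.2
10 centre now [587.9 204.7] diam 62.5
12 centre now [587.  204.6] diam 61.8
14 centre now [586.2 204.5] diam 61.1
16 centre now [585.3 204.4] diam 60.4
```

```bash
python3 - <<'E'
from h import *
f=cam("wrist");s,m=pose()
for y in (5,21,42.5):
  for x in (11,0):
    print(y,x,[(z,w2pix(f,s["position"]+m@np.array([x,y,z]))[0].round(0).tolist()) for z in (0,-10,-20,-30)])
print(np.round(f["T_tool_cam"],2) if "T_tool_cam" in f else "")
E
```

```text
t 4.9833 pos [582.2 204.7  22.8] tiltz [-1.e-04 -0.e+00 -1.e+00] yx -171.46 gap 0.115 F [ 0.6  0.8 -0.5]
5 11 [(0, [317.0, 266.0]), (-10, [318.0, 275.0]), (-20, [319.0, 285.0]), (-30, [319.0, 296.0])]
5 0 [(0, [317.0, 290.0]), (-10, [318.0, 300.0]), (-20, [318.0, 311.0]), (-30, [319.0, 323.0])]
21 11 [(0, [355.0, 266.0]), (-10, [358.0, 275.0]), (-20, [361.0, 285.0]), (-30, [364.0, 296.0])]
21 0 [(0, [354.0, 290.0]), (-10, [357.0, 300.0]), (-20, [360.0, 311.0]), (-30, [363.0, 323.0])]
42.5 11 [(0, [405.0, 266.0]), (-10, [411.0, 275.0]), (-20, [417.0, 284.0]), (-30, [425.0, 296.0])]
42.5 0 [(0, [404.0, 290.0]), (-10, [409.0, 300.0]), (-20, [415.0, 311.0]), (-30, [422.0, 323.0])]
[[  -0.     -0.96   -0.28   73.34]
 [   1.      0.     -0.      0.61]
 [   0.     -0.28    0.96 -164.82]
 [   0.      0.      0.      1.  ]]
```

>>> {"name": "carry_out", "arguments": {"motion": [[[0,0,0],[0,0,0]],[[0,0,0],[0,0,0]],[[0,0,0],[0,0,0]],[[0,0,0.002],[0,0,0]],[[0,0,0.004],[0,0,0]],[[0,0,0.006],[0,0,0]],[[0,0,0.007],[0,0,0]],[[0,0,0.008],[0,0,0]],[[0,0,0.009],[0,0,0]],[[0,0,0.01],[0,0,0]]], "jaw": 0.06}}

```text
t: 5.82
position: [582.3, 204.8, 12.7]
ee_rot: [-0.234, 3.133, -0.0]
contact_force: [-1.0, 0.2, -0.6]
finger_gap: 0.705
grasp_force: 0.0
```

```bash
python3 - <<'E'
from h import *
f=cam("wrist");s,m=pose()
cv2.imwrite("pics/w5.png",cv2.resize(f["frame"][200:420,160:460,::-1],None,fx=2.6,fy=2.6))
E
```

```text
t 5.8667 pos [582.1 204.7  12.5] tiltz [-3.e-04 -1.e-04 -1.e+00] yx -171.46 gap 0.702 F [-0.4 -0.6 -0.8]
```

View pics/w5.png

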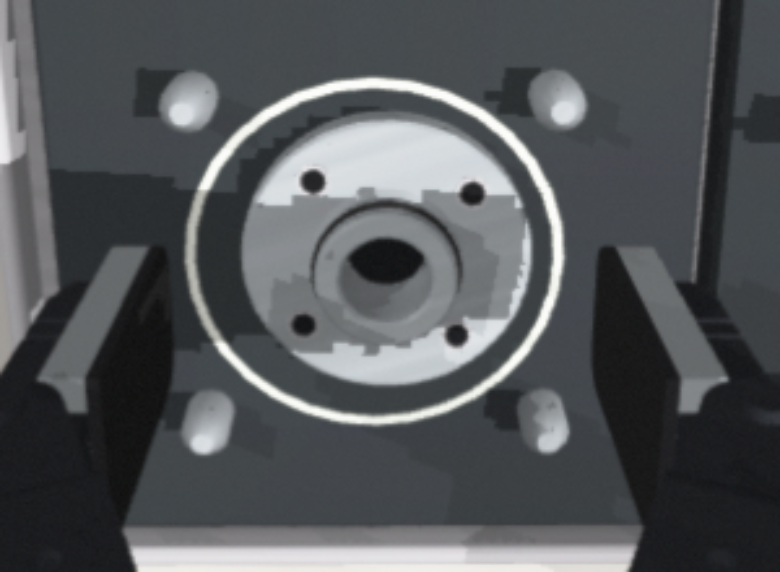

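The tips by scale are well above the boss: the boss top is about 161 mm deep and the fingertips about 143 mm, with the near tip edge at crop row 248. I'll continue down, watching the force.

>>> {"name": "carry_out", "arguments": {"motion": [[[0,0,0.002],[0,0,0]],[[0,0,0.004],[0,0,0]],[[0,0,0.006],[0,0,0]],[[0,0,0.008],[0,0,0]],[[0,0,0.01],[0,0,0]],[[0,0,0.011],[0,0,0]],[[0,0,0.012],[0,0,0]],[[0,0,0.012],[0,0,0]]]}}

```text
t: 6.53
position: [582.0, 204.7, 0.5]
ee_rot: [0.234, -3.132, 0.0]
contact_force: [-0.2, 0.1, 0.3]
finger_gap: 0.705
grasp_force: 0.0
```

>>> {"name": "carry_out", "arguments": {"motion": [[[0,0,0],[0,0,0]],[[0,0,0],[0,0,0]],[[0,0,0],[0,0,0]],[[0,0,0],[0,0,0]],[[0,0,0],[0,0,0]],[[0,0,0],[0,0,0]]], "jaw": 0.012}}

```text
t: 7.03
position: [582.6, 204.8, 1.2]
ee_rot: [-0.234, 3.132, 0.0]
contact_force: [-0.8, 0.2, 2.3]
finger_gap: 0.218
grasp_force: 39.1
```

>>> {"name": "carry_out", "arguments": {"motion": [[[0,0,0],[0,0,0]],[[0,0,0],[0,0,0]],[[0,0,0],[0,0,0]],[[0,0,0.001],[0,0,0]],[[0,0,0.002],[0,0,0]],[[0,0,0.003],[0,0,0]],[[0,0,0.004],[0,0,0]],[[0,0,0.004],[0,0,0]]], "jaw": 0.042}}

```text
t: 7.7
position: [582.2, 204.8, -2.2]
ee_rot: [0.234, -3.132, 0.0]
contact_force: [-2.1, -1.5, 4.9]
finger_gap: 0.489
grasp_force: 3.0
```

```bash
python3 - <<'E'
from h import *
f=cam("wrist");s,m=pose()
cv2.imwrite("pics/w6.png",cv2.resize(f["frame"][200:420,160:460,::-1],None,fx=2.6,fy=2.6))
E
```

```text
t 7.75 pos [582.2 204.8  -2.2] tiltz [-7.e-04 -2.e-04 -1.e+00] yx -171.45 gap 0.488 F [-2.8 -0.4  6.3]
```

View pics/w6.png

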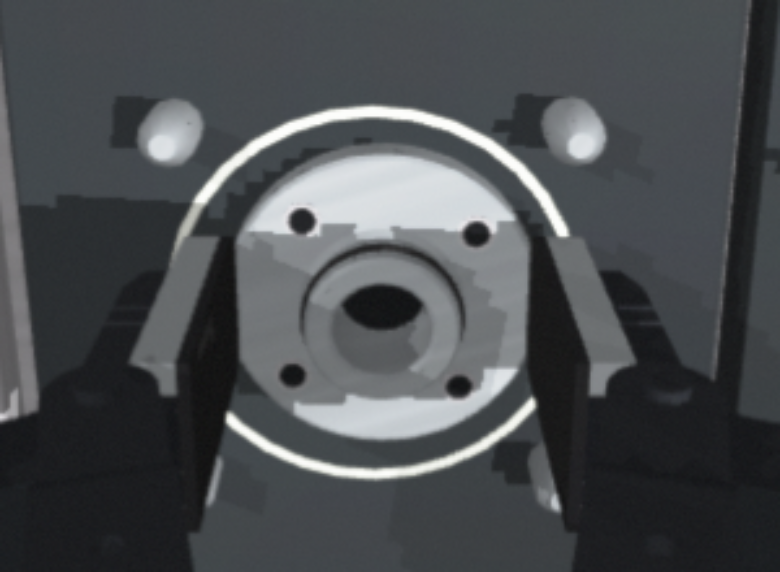

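Contact of about 6 N: the tips just touch the flange on both sides. The boss is centred between the pads, so I'll rise 4 mm and close.

>>> {"name": "carry_out", "arguments": {"motion": [[[0,0,-0.002],[0,0,0]],[[0,0,-0.004],[0,0,0]],[[0,0,-0.004],[0,0,0]],[[0,0,-0.004],[0,0,0]]]}}

```text
t: 8.08
position: [582.3, 204.8, 0.8]
ee_rot: [-0.234, 3.133, 0.0]
contact_force: [-0.8, -0.4, -0.7]
finger_gap: 0.494
grasp_force: 0.0
```

>>> {"name": "carry_out", "arguments": {"motion": [[[0,0,0],[0,0,0]],[[0,0,0],[0,0,0]],[[0,0,0],[0,0,0]],[[0,0,0],[0,0,0]],[[0,0,0],[0,0,0]]], "jaw": 0.01}}

```text
t: 8.5
position: [582.3, 204.8, 0.9]
ee_rot: [-0.234, 3.133, 0.0]
contact_force: [-0.2, -0.2, 1.4]
finger_gap: 0.218
grasp_force: 40.2
```

>>> {"name": "carry_out", "arguments": {"motion": [[[0,0,-0.01],[0,0,0]],[[0,0,-0.03],[0,0,0]],[[0,0,-0.06],[0,0,0]],[[0,0,-0.085],[0,0,0]],[[0,0,-0.085],[0,0,0]]]}}

```text
t: 8.92
position: [587.1, 206.0, 92.9]
ee_rot: [-0.233, 3.121, 0.003]
contact_force: [1.6, -0.4, 0.4]
finger_gap: 0.22
grasp_force: 40.0
```

>>> {"name": "carry_out", "arguments": {"motion": [[[-0.004,-0.033,0],[0,0,0]],[[-0.008,-0.07,0],[0,0,0]],[[-0.012,-0.108,0],[0,0,0]],[[-0.017,-0.146,0],[0,0,0]],[[-0.022,-0.184,0],[0,0,0]],[[-0.027,-0.222,0],[0,0,0]],[[-0.031,-0.26,0],[0,0,0]],[[-0.035,-0.295,0],[0,0,0]],[[-0.04,-0.327,0],[0,0,0]],[[-0.04,-0.327,0],[0,0,0]]]}}

```text
t: 9.75
position: [671.7, -119.6, 85.9]
ee_rot: [-0.225, 3.132, -0.006]
contact_force: [0.3, -0.4, -1.3]
finger_gap: 0.22
grasp_force: 40.1
```

```bash
python3 - <<'E'
from h import *
cam("wrist");cam("wrist");f=cam("wrist");save(f,"w7");s,m=pose()
nets("wrist",NB+["small_seal_plate"])
m=cut_out("wrist","returns_tray")
if m:
    q=m[0]["pixels"].astype(np.uint8); r=cv2.minAreaRect(cv2.findNonZero(q)); print(r)
E
```

```text
t 9.9 pos [ 669.6 -112.6   85.1] tiltz [-0.0016  0.0011 -1.    ] yx -171.53 gap 0.219 F [ 0.1  0.1 -0.8]
returns_tray [([650, -108, 8], 0.59)]
comp_wheel []
seal_plate []
bearing []
small_wheel []
large_bearing [([662, -112, 105], 0.57)]
small_seal_plate [([662, -116, 102], 0.72)]
((321.1256103515625, 231.867919921875), (287.34637451171875, 197.84597778320312), 4.899092674255371)
```

View pics/w7.png

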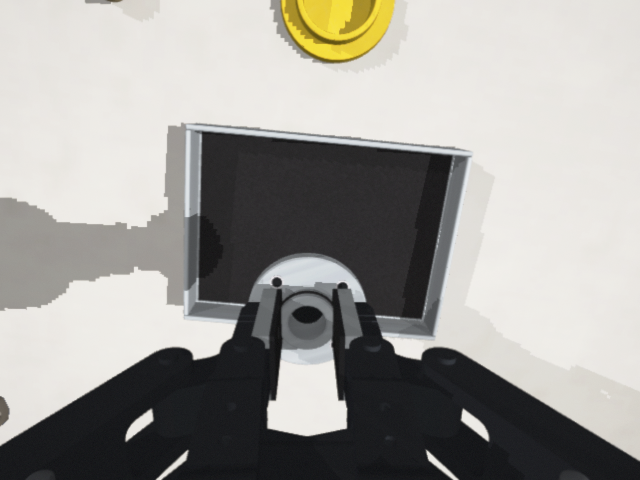

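```bash
python3 - <<'E'
from h import *
f=cam("wrist")
C=pix2w(f,[(190,126),(469,153),(434,336),(186,318)],24);print(C.round(0).tolist(),C.mean(0).round(1))
go([*C.mean(0)[:2],85])
E
```

```text
[[613.0, -183.0, 24.0], [605.0, -32.0, 24.0], [716.0, -25.0, 24.0], [727.0, -177.0, 24.0]] [ 665.3 -104.2   24. ]
t 10.35 pos [ 670.3 -111.9   85.9] tiltz [ 0. -0. -1.] yx -171.4 gap 0.222 F [ 0.8 -0.4 -0.7]
shift [0.0038 0.0084 0.0009] turn 0 rows 1.0
```

>>> {"name": "carry_out", "arguments": {"motion": [[[0.004,0.008,0.02],[0,0,0]],[[0.004,0.008,0.045],[0,0,0]],[[0.004,0.008,0.065],[0,0,0]],[[0.004,0.008,0.08],[0,0,0]],[[0.004,0.008,0.088],[0,0,0]],[[0.004,0.008,0.092],[0,0,0]],[[0.004,0.008,0.093],[0,0,0]],[[0.004,0.008,0.094],[0,0,0]],[[0.004,0.008,0.094],[0,0,0]]]}}

```text
t: 11.1
position: [666.4, -105.7, -6.9]
ee_rot: [-0.234, 3.131, -0.001]
contact_force: [0.0, 0.3, -0.4]
finger_gap: 0.222
grasp_force: 40.1
```

>>> {"name": "carry_out", "arguments": {"motion": [[[0,0,0.001],[0,0,0]],[[0,0,0.0015],[0,0,0]],[[0,0,0.002],[0,0,0]],[[0,0,0.002],[0,0,0]]]}}

```text
t: 11.43
position: [665.3, -105.4, -9.9]
ee_rot: [-0.234, 3.133, -0.0]
contact_force: [-0.2, -0.4, -0.4]
finger_gap: 0.221
grasp_force: 40.1
```

>>> {"name": "carry_out", "arguments": {"motion": [[[0,0,0.0005],[0,0,0]],[[0,0,0.001],[0,0,0]],[[0,0,0.001],[0,0,0]],[[0,0,0.001],[0,0,0]]]}}

```text
t: 11.77
position: [665.1, -105.3, -11.3]
ee_rot: [0.234, -3.133, -0.0]
contact_force: [-0.2, -0.3, -0.0]
finger_gap: 0.223
grasp_force: 40.1
```

>>> {"name": "carry_out", "arguments": {"motion": [[[0,0,0.0005],[0,0,0]],[[0,0,0.001],[0,0,0]],[[0,0,0.001],[0,0,0]],[[0,0,0.001],[0,0,0]]]}}

```text
t: 12.1
position: [665.3, -105.4, -12.1]
ee_rot: [-0.234, 3.133, -0.0]
contact_force: [-0.7, 0.4, 0.0]
finger_gap: 0.217
grasp_force: 40.2
```

>>> {"name": "carry_out", "arguments": {"motion": [[[0,0,0.0005],[0,0,0]],[[0,0,0.001],[0,0,0]],[[0,0,0.001],[0,0,0]],[[0,0,0.001],[0,0,0]]]}}

```text
t: 12.43
position: [665.3, -105.4, -12.2]
ee_rot: [0.234, -3.133, -0.0]
contact_force: [-3.5, -0.4, 5.4]
finger_gap: 0.22
grasp_force: 41.3
```

>>> {"name": "carry_out", "arguments": {"motion": [[[0,0,0.0005],[0,0,0]],[[0,0,0.001],[0,0,0]],[[0,0,0.001],[0,0,0]],[[0,0,0.001],[0,0,0]]]}}

```text
t: 12.77
position: [665.3, -105.4, -12.2]
ee_rot: [0.234, -3.132, -0.0]
contact_force: [-4.5, 1.4, 9.4]
finger_gap: 0.221
grasp_force: 42.2
```

>>> {"name": "carry_out", "arguments": {"motion": [[[0,0,-0.001],[0,0,0]],[[0,0,-0.001],[0,0,0]],[[0,0,-0.001],[0,0,0]],[[0,0,-0.001],[0,0,0]]], "jaw": 0.045}}

```text
t: 13.1
position: [665.0, -105.3, -13.6]
ee_rot: [0.234, -3.133, -0.0]
contact_force: [0.1, -0.1, 0.7]
finger_gap: 0.526
grasp_force: 0.0
```

>>> {"name": "carry_out", "arguments": {"motion": [[[0,0,-0.005],[0,0,0]],[[0,0,-0.02],[0,0,0]],[[0,0,-0.05],[0,0,0]],[[0,0,-0.09],[0,0,0]],[[0,0,-0.13],[0,0,0]],[[0,0,-0.16],[0,0,0]],[[0,0,-0.16],[0,0,0]]]}}

```text
t: 13.68
position: [671.7, -107.0, 158.8]
ee_rot: [-0.233, 3.115, -0.009]
contact_force: [1.5, -0.5, 1.3]
finger_gap: 0.529
grasp_force: 0.0
```

```bash
python3 - <<'E'
from h import *
cam("wrist");cam("wrist");f=cam("wrist");save(f,"w8");nets("wrist",["small_seal_plate","returns_tray","seal_plate"])
go([425,-72,150])
E
```

```text
small_seal_plate [([665, -109, 6], 0.96)]
returns_tray [([660, -106, 6], 0.79)]
seal_plate []
t 13.9833 pos [ 663.6 -104.9  144.6] tiltz [-0.0039  0.001  -1.    ] yx -171.46 gap 0.526 F [0.4 0.5 0.1]
shift [ 0.2311  0.068  -0.0044] turn 0 rows 6.0
```

View pics/w8.png

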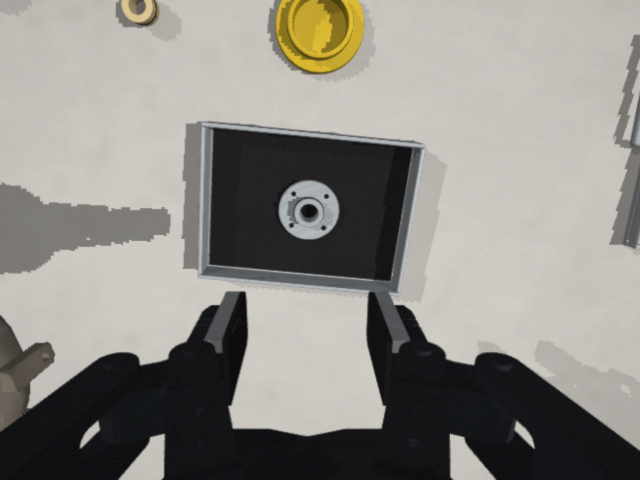

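The small plate lies flat in the middle of the returns tray at about (309,211). Next is the seal plate.

>>> {"name": "carry_out", "arguments": {"motion": [[[0.036,0.011,0],[0,0,0]],[[0.073,0.022,0],[0,0,0]],[[0.11,0.032,0],[0,0,0]],[[0.147,0.043,0],[0,0,0]],[[0.185,0.054,0],[0,0,0]],[[0.215,0.063,0],[0,0,0]],[[0.231,0.068,0],[0,0,0]],[[0.231,0.068,0],[0,0,0]],[[0.231,0.068,0],[0,0,0]]]}}

```text
t: 14.73
position: [425.6, -72.1, 145.7]
ee_rot: [0.233, -3.132, -0.001]
contact_force: [1.0, -0.2, 0.0]
finger_gap: 0.529
grasp_force: 0.0
```

```bash
python3 - <<'E'
from h import *
cam("wrist");cam("wrist");f=cam("wrist");save(f,"w9");nets("wrist",["seal_plate","comp_wheel","bearing"])
c=cut_out("wrist","seal_plate")
if c:
    q=c[0]["pixels"].astype(np.uint8); k=max(cv2.findContours(q,0,1)[0],key=len); e=cv2.fitEllipse(k); print(np.round(e[0],1),np.round(e[1],1),pix2w(f,e[0],5)[0].round(1))
pose()
E
```

```text
seal_plate [([423, -71, 5], 0.83), ([482, 162, 14], 0.22)]
comp_wheel [([431, -196, 8], 0.92)]
bearing []
[311.2 211.2] [80.  81.1] [425.1 -69.1   5. ]
t 15.0833 pos [427.4 -72.6 146.8] tiltz [-1.e-04  1.e-04 -1.e+00] yx -171.45 gap 0.524 F [ 1.  -0.7  0.3]
```

View pics/w9.png

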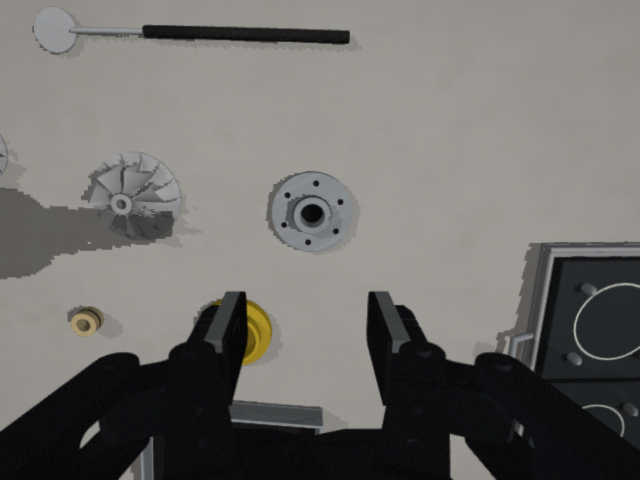

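The seal plate is centred at (311,211), the wheel near (130,195), the bearing near (86,321) and the cap near (240,335). Now I'll descend on the plate.

>>> {"name": "carry_out", "arguments": {"motion": [[[0.002,0.003,0.03],[0,0,0]],[[0.002,0.003,0.07],[0,0,0]],[[0.002,0.003,0.105],[0,0,0]],[[0.002,0.003,0.13],[0,0,0]],[[0.002,0.003,0.147],[0,0,0]],[[0.002,0.003,0.155],[0,0,0]],[[0.002,0.003,0.158],[0,0,0]],[[0.002,0.003,0.159],[0,0,0]],[[0.002,0.003,0.159],[0,0,0]]], "jaw": 0.046}}

```text
t: 15.83
position: [425.5, -70.1, -11.3]
ee_rot: [-0.234, 3.131, -0.001]
contact_force: [-0.1, 0.2, 0.5]
finger_gap: 0.537
grasp_force: 0.0
```

>>> {"name": "carry_out", "arguments": {"motion": [[[0,0,0],[0,0,0]],[[0,0,0],[0,0,0]],[[0,0,0],[0,0,0]],[[0,0,0],[0,0,0]],[[0,0,0],[0,0,0]]], "jaw": 0.01, "grip_force": 50}}

```text
t: 16.25
position: [425.8, -70.2, -10.5]
ee_rot: [-0.234, 3.13, -0.002]
contact_force: [-1.0, 0.3, 5.5]
finger_gap: 0.283
grasp_force: 48.8
```

>>> {"name": "carry_out", "arguments": {"motion": [[[0,0,-0.01],[0,0,0]],[[0,0,-0.03],[0,0,0]],[[0,0,-0.06],[0,0,0]],[[0,0,-0.09],[0,0,0]],[[0,0,-0.11],[0,0,0]],[[0,0,-0.11],[0,0,0]]]}}

```text
t: 16.75
position: [428.7, -71.2, 103.8]
ee_rot: [-0.233, 3.122, -0.007]
contact_force: [0.3, -0.9, -1.3]
finger_gap: 0.274
grasp_force: 49.2
```

>>> {"name": "carry_out", "arguments": {"motion": [[[-0.02,0.025,0],[0,0,0]],[[-0.044,0.055,0],[0,0,0]],[[-0.068,0.085,0],[0,0,0]],[[-0.093,0.115,0],[0,0,0]],[[-0.117,0.145,0],[0,0,0]],[[-0.141,0.175,0],[0,0,0]],[[-0.165,0.205,0],[0,0,0]],[[-0.185,0.23,0],[0,0,0]],[[-0.199,0.246,0],[0,0,0]],[[-0.199,0.246,0],[0,0,0]]]}}

```text
t: 17.58
position: [586.1, 206.9, 97.6]
ee_rot: [-0.239, 3.13, 0.003]
contact_force: [-0.3, -0.5, -1.0]
finger_gap: 0.277
grasp_force: 49.3
```

```bash
python3 - <<'E'
from h import *
cam("wrist");cam("wrist");cam("wrist");f=cam("wrist");save(f,"w10");go([585.5,203.2,99.5],-171.4)
nets("wrist",["seal_plate","nest_seal"])
E
```

```text
t 17.7833 pos [583.2 202.2  96.9] tiltz [-2.3e-03 -9.0e-04 -1.0e+00] yx -171.48 gap 0.278 F [-0.7  0.1 -1.3]
shift [-0.0024  0.0007 -0.0026] turn [-0.01 -0.02 -0.01] rows 1.0
seal_plate [([574, 201, 113], 0.76)]
nest_seal [([561, 201, 17], 0.93)]
```

View pics/w10.png

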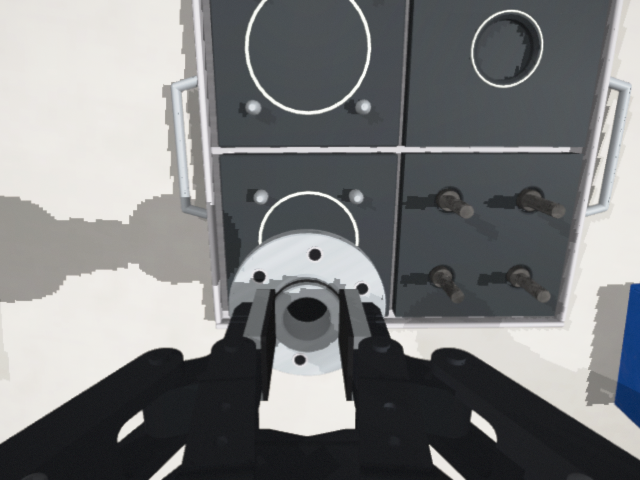

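The plate is held level, and the nest outline is half hidden behind it at about (308,235). Now I'll lower it.

>>> {"name": "carry_out", "arguments": {"motion": [[[-0.002,0.001,0.02],[0,0,0]],[[-0.002,0.001,0.045],[0,0,0]],[[-0.002,0.001,0.065],[0,0,0]],[[-0.002,0.001,0.078],[0,0,0]],[[-0.002,0.001,0.085],[0,0,0]],[[-0.002,0.001,0.087],[0,0,0]],[[-0.002,0.001,0.087],[0,0,0]],[[-0.002,0.001,0.087],[0,0,0]]]}}

```text
t: 18.55
position: [587.5, 204.5, 12.1]
ee_rot: [-0.233, 3.131, 0.001]
contact_force: [0.7, -0.7, -0.2]
finger_gap: 0.278
grasp_force: 49.3
```

>>> {"name": "carry_out", "arguments": {"motion": [[[0,0,0.001],[0,0,0]],[[0,0,0.0015],[0,0,0]],[[0,0,0.002],[0,0,0]],[[0,0,0.002],[0,0,0]]]}}

```text
t: 18.88
position: [586.7, 204.5, 9.3]
ee_rot: [-0.234, 3.132, 0.0]
contact_force: [1.5, 1.5, -1.9]
finger_gap: 0.276
grasp_force: 49.3
```

```bash
python3 - <<'E'
from h import *
go([585.5,203.2,5],-171.4)
E
```

```text
t 18.8833 pos [586.7 204.5   9.3] tiltz [ 7.e-04  2.e-04 -1.e+00] yx -171.46 gap 0.276 F [ 1.5  1.5 -1.9]
shift [ 0.0013 -0.0011  0.0043] turn [ 0.    0.01 -0.01] rows 1.0
```

>>> {"name": "carry_out", "arguments": {"motion": [[[0.001,-0.001,0.001],[0,0,0]],[[0.001,-0.001,0.002],[0,0,0]],[[0.001,-0.001,0.003],[0,0,0]],[[0.001,-0.001,0.003],[0,0,0]]]}}

```text
t: 19.22
position: [585.4, 203.2, 5.7]
ee_rot: [0.234, -3.133, 0.0]
contact_force: [0.5, -0.3, -0.3]
finger_gap: 0.274
grasp_force: 49.5
```

>>> {"name": "carry_out", "arguments": {"motion": [[[0,0,0.0005],[0,0,0]],[[0,0,0.001],[0,0,0]],[[0,0,0.001],[0,0,0]],[[0,0,0.001],[0,0,0]]]}}

```text
t: 19.55
position: [585.4, 203.2, 5.6]
ee_rot: [0.234, -3.132, 0.0]
contact_force: [-2.7, -0.9, 4.7]
finger_gap: 0.276
grasp_force: 50.1
```

>>> {"name": "carry_out", "arguments": {"motion": [[[0,0,0.0005],[0,0,0]],[[0,0,0.001],[0,0,0]],[[0,0,0.001],[0,0,0]],[[0,0,0.001],[0,0,0]]]}}

```text
t: 19.88
position: [585.4, 203.2, 5.5]
ee_rot: [0.234, -3.132, 0.001]
contact_force: [-4.8, -1.4, 9.5]
finger_gap: 0.275
grasp_force: 50.7
```

>>> {"name": "carry_out", "arguments": {"motion": [[[0,0,-0.0015],[0,0,0]],[[0,0,-0.0015],[0,0,0]],[[0,0,-0.0015],[0,0,0]],[[0,0,-0.0015],[0,0,0]]], "jaw": 0.046}}

```text
t: 20.22
position: [585.5, 203.3, 5.0]
ee_rot: [-0.234, 3.133, 0.0]
contact_force: [0.6, 0.2, 0.1]
finger_gap: 0.538
grasp_force: 0.0
```

>>> {"name": "carry_out", "arguments": {"motion": [[[0,0,-0.005],[0,0,0]],[[0,0,-0.02],[0,0,0]],[[0,0,-0.05],[0,0,0]],[[0,0,-0.09],[0,0,0]],[[0,0,-0.12],[0,0,0]],[[0,0,-0.14],[0,0,0]],[[0,0,-0.14],[0,0,0]],[[0,0,-0.14],[0,0,0]]]}}

```text
t: 20.88
position: [586.9, 203.6, 147.4]
ee_rot: [-0.234, 3.129, 0.001]
contact_force: [-0.1, -0.3, -1.4]
finger_gap: 0.541
grasp_force: 0.0
```

```bash
python3 - <<'E'
from h import *
cam("wrist");cam("wrist");f=cam("wrist");save(f,"w11");go([431,-197,145],-171.4)
c=(304,220)
for k in range(3): e=ring(f,(c[0],c[1]),5,16,inner=1);c=e[0]
print("bore",c,pix2w(f,c,31.5)[0].round(1))
nets("wrist",["seal_plate","nest_seal"])
E
```

```text
t 21.0333 pos [583.8 202.8 142.9] tiltz [-4.1e-03 -9.0e-04 -1.0e+00] yx -171.46 gap 0.537 F [-0.3 -0.3  0.2]
shift [ 0.2105 -0.3727 -0.0011] turn [-0.   -0.04 -0.01] rows 11.0
bore (307.84619140625, 226.13809204101562) [585.6 204.4  31.5]
seal_plate [([587, 206, 23], 0.97)]
nest_seal [([575, 204, 18], 0.62)]
```

View pics/w11.png

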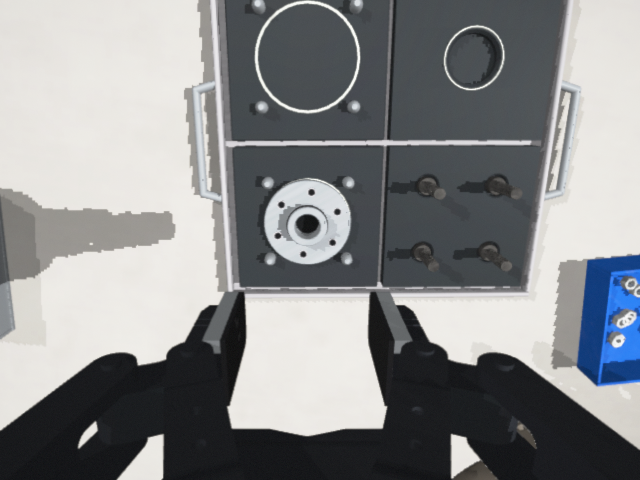

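The seal plate sits flat among the four pins, covering the outline, at about (307,222). Next is the compressor wheel.

>>> {"name": "carry_out", "arguments": {"motion": [[[0.016,-0.028,0],[0,0,0]],[[0.034,-0.06,0],[0,0,0]],[[0.053,-0.093,0],[0,0,0]],[[0.072,-0.127,0],[0,0,0]],[[0.091,-0.161,0],[0,0,0]],[[0.11,-0.195,0],[0,0,0]],[[0.129,-0.229,0],[0,0,0]],[[0.148,-0.263,0],[0,0,0]],[[0.167,-0.297,0],[0,0,0]],[[0.186,-0.33,0],[0,0,0]]], "jaw": 0.085}}

```text
t: 21.97
position: [448.8, -151.9, 144.1]
ee_rot: [0.234, -3.131, -0.001]
contact_force: [0.8, -1.3, -0.2]
finger_gap: 0.993
grasp_force: 0.0
```

>>> {"name": "carry_out", "arguments": {"motion": [[[0.014,-0.025,0],[0,0,0]],[[0.024,-0.043,0],[0,0,0]],[[0.024,-0.043,0],[0,0,0]],[[0.024,-0.043,0],[0,0,0]]]}}

```text
t: 22.3
position: [432.3, -197.1, 144.3]
ee_rot: [0.229, -3.132, -0.003]
contact_force: [-0.4, 0.8, -0.6]
finger_gap: 0.999
grasp_force: 0.0
```

```bash
cat > meas.py <<'E'
from h import *
import sys
n=sys.argv[1];z=[float(a) for a in sys.argv[2].split(",")]
cam("wrist");cam("wrist");cam("wrist");f=cam("wrist");save(f,"m_"+n+str(len(__import__("os").listdir("pics"))))
nets("wrist",[n]);pose()
for c in cut_out("wrist",n)[:2]:
    q=c["pixels"].astype(np.uint8); k=max(cv2.findContours(q,0,1)[0],key=len); e=cv2.minEnclosingCircle(k); el=cv2.fitEllipse(k)
    M=cv2.moments(q,True)
    print(round(c["confidence"],2),"ell",np.round(el[0],1),np.round(el[1],1),"circ",np.round(e[0],1),round(e[1],1))
    for zz in z:
        W=pix2w(f,k[:,0],zz)[:,:2]; c2,r2=cv2.minEnclosingCircle(W.astype(np.float32))
        print("z",zz,"ell->",pix2w(f,el[0],zz)[0].round(1),"encl",np.round(c2,1),"d",round(2*r2,1))
E
python3 meas.py comp_wheel 0,3,10
```

```text
comp_wheel [([433, -204, 10], 0.91)]
t 22.55 pos [ 433.4 -195.6  144.9] tiltz [-5.e-04  6.e-04 -1.e+00] yx -171.36 gap 0.995 F [ 0.5  0.  -0.3]
0.64 ell [294.8 212.2] [87.6 89.4] circ [294.9 211.9] 45.5
z 0.0 ell-> [ 433.9 -204.1    0. ] encl [ 435.2 -203.9] d 70.6
z 3.0 ell-> [ 433.2 -204.1    3. ] encl [ 434.5 -203.9] d 69.9
z 10.0 ell-> [ 431.6 -204.2   10. ] encl [ 432.8 -203.9] d 68.3
```

>>> {"name": "carry_out", "arguments": {"motion": [[[0,-0.004,0.03],[0,0,0]],[[0,-0.009,0.065],[0,0,0]],[[0.0005,-0.009,0.1],[0,0,0]],[[0.0005,-0.009,0.13],[0,0,0]],[[0.0005,-0.009,0.15],[0,0,0]],[[0.0005,-0.009,0.162],[0,0,0]],[[0.0005,-0.009,0.168],[0,0,0]],[[0.0005,-0.009,0.17],[0,0,0]],[[0.0005,-0.009,0.17],[0,0,0]],[[0.0005,-0.009,0.17],[0,0,0]]]}}

```text
t: 23.43
position: [435.2, -206.2, -23.7]
ee_rot: [-0.235, 3.131, -0.002]
contact_force: [0.7, 0.3, 0.0]
finger_gap: 0.995
grasp_force: 0.0
```

```bash
python3 - <<'E'
from h import *
f=cam("wrist");go([434.3,-205,-26],-171.4)
g=f["frame"].min(axis=2).astype(int)
print(g[300,150:470:4].tolist()); print(g[330,150:470:4].tolist())
E
```

```text
t 23.4833 pos [ 435.3 -206.4  -23.4] tiltz [ 0.0022 -0.0015 -1.    ] yx -171.44 gap 0.994 F [ 0.4 -0.9  0.7]
shift [0.0008 0.0015 0.0026] turn [-0.02  0.02 -0.01] rows 1.0
[89, 89, 89, 89, 89, 88, 89, 88, 89, 87, 88, 89, 89, 145, 147, 146, 92, 89, 91, 91, 91, 92, 91, 92, 75, 69, 72, 69, 112, 161, 157, 151, 145, 142, 141, 137, 133, 123, 122, 60, 87, 89, 89, 58, 141, 137, 132, 130, 125, 115, 78, 69, 70, 80, 81, 71, 70, 64, 73, 67, 71, 71, 72, 80, 91, 91, 147, 147, 146, 146, 148, 148, 146, 147, 149, 148, 147, 146, 146, 147]
[58, 58, 17, 11, 6, 9, 8, 5, 6, 60, 90, 90, 89, 88, 89, 83, 75, 74, 72, 70, 70, 69, 79, 134, 134, 133, 129, 86, 85, 82, 80, 79, 78, 76, 76, 85, 80, 66, 71, 74, 71, 69, 78, 60, 63, 62, 61, 63, 65, 66, 66, 65, 68, 78, 66, 63, 62, 63, 62, 65, 67, 66, 69, 73, 76, 88, 150, 148, 149, 148, 6, 7, 7, 13, 9, 9, 9, 58, 58, 58]
```

Clear on both sides, so I'll make a small correction and close.

>>> {"name": "carry_out", "arguments": {"motion": [[[0.001,0.001,0.002],[0,0,0]],[[0.001,0.001,0.003],[0,0,0]],[[0.001,0.001,0.003],[0,0,0]],[[0.001,0.001,0.003],[0,0,0]]]}}

```text
t: 23.82
position: [433.0, -205.0, -27.4]
ee_rot: [-0.234, 3.133, -0.0]
contact_force: [0.4, 0.5, 0.3]
finger_gap: 0.993
grasp_force: 0.0
```

>>> {"name": "carry_out", "arguments": {"motion": [[[0,0,0],[0,0,0]],[[0,0,0],[0,0,0]],[[0,0,0],[0,0,0]],[[0,0,0],[0,0,0]],[[0,0,0],[0,0,0]]], "jaw": 0.05, "grip_force": 40}}

```text
t: 24.23
position: [434.3, -206.5, -24.5]
ee_rot: [-0.235, 3.132, -0.002]
contact_force: [-6.6, 0.6, 21.4]
finger_gap: 0.704
grasp_force: 45.5
```

>>> {"name": "carry_out", "arguments": {"motion": [[[0,0,-0.002],[0,0,0]],[[0,0,-0.005],[0,0,0]],[[0,0,-0.01],[0,0,0]],[[0,0,-0.015],[0,0,0]],[[0,0,-0.02],[0,0,0]],[[0,0,-0.02],[0,0,0]],[[0,0,-0.02],[0,0,0]]]}}

```text
t: 24.82
position: [433.1, -205.0, -7.5]
ee_rot: [-0.234, 3.132, -0.0]
contact_force: [-0.1, 0.1, -1.0]
finger_gap: 0.692
grasp_force: 42.5
```

```bash
python3 meas.py comp_wheel 15,20; python3 - <<'E'
from h import *
cam("side");nets("side",["comp_wheel"]);cam("scene");nets("scene",["comp_wheel"])
E
```

```text
comp_wheel [([425, -202, 28], 0.55)]
t 25.0667 pos [ 432.6 -204.7   -8.1] tiltz [-7.e-04  5.e-04 -1.e+00] yx -171.46 gap 0.693 F [-0.6 -0.4 -1.1]
0.55 ell [310.1 319.5] [170.3 175.2] circ [312.3 324.4] 93.9
z 15.0 ell-> [ 434.3 -202.6   15. ] encl [ 439.3 -199.1] d 78.9
z 20.0 ell-> [ 431.7 -203.1   20. ] encl [ 436.5 -199.7] d 76.1
comp_wheel [([451, -192, 22], 0.55)]
comp_wheel [([419, -210, 27], 0.93)]
```

The wheel is lifted and the grip holds. Carry it to its nest.

>>> {"name": "carry_out", "arguments": {"motion": [[[0,0,-0.02],[0,0,0]],[[0,0,-0.05],[0,0,0]],[[0,0,-0.08],[0,0,0]],[[0,0,-0.09],[0,0,0]],[[0,0,-0.09],[0,0,0]]]}}

```text
t: 25.73
position: [435.8, -206.8, 85.6]
ee_rot: [-0.233, 3.127, -0.008]
contact_force: [-1.1, 0.6, -1.0]
finger_gap: 0.693
grasp_force: 42.7
```

>>> {"name": "carry_out", "arguments": {"motion": [[[-0.006,0.022,0],[0,0,0]],[[-0.014,0.052,0],[0,0,0]],[[-0.024,0.088,0],[0,0,0]],[[-0.033,0.125,0],[0,0,0]],[[-0.043,0.162,0],[0,0,0]],[[-0.053,0.199,0],[0,0,0]],[[-0.063,0.236,0],[0,0,0]],[[-0.073,0.273,0],[0,0,0]],[[-0.083,0.31,0],[0,0,0]],[[-0.092,0.345,0],[0,0,0]]]}}

```text
t: 26.57
position: [470.9, 151.7, 80.0]
ee_rot: [0.234, -3.13, 0.0]
contact_force: [-0.0, 0.1, -0.2]
finger_gap: 0.695
grasp_force: 42.7
```

>>> {"name": "carry_out", "arguments": {"motion": [[[-0.006,0.021,0],[0,0,0]],[[-0.0095,0.035,0],[0,0,0]],[[-0.0095,0.035,0],[0,0,0]],[[-0.0095,0.035,0],[0,0,0]],[[-0.0095,0.035,0],[0,0,0]]]}}

```text
t: 26.98
position: [475.5, 185.0, 80.6]
ee_rot: [0.234, -3.13, 0.002]
contact_force: [-0.2, 0.3, -1.4]
finger_gap: 0.694
grasp_force: 42.7
```

```bash
python3 - <<'E'
from h import *
cam("wrist");cam("wrist");f=cam("wrist");save(f,"w12");nets("wrist",["comp_wheel","nest_wheel"])
go([476,186.5,-3],-171.4)
E
```

```text
comp_wheel [([471, 187, 115], 0.68)]
nest_wheel [([455, 180, 14], 0.56)]
t 27.2333 pos [476.8 185.   82.1] tiltz [-2.e-04 -2.e-04 -1.e+00] yx -171.55 gap 0.696 F [ 0.9 -1.1 -2. ]
shift [0.0006 0.0016 0.0851] turn [-0.   -0.   -0.02] rows 3.0
```

>>> {"name": "carry_out", "arguments": {"motion": [[[0.0005,0.0015,0.02],[0,0,0]],[[0.0005,0.0015,0.045],[0,0,0]],[[0.0005,0.0015,0.062],[0,0,0]],[[0.0005,0.0015,0.074],[0,0,0]],[[0.0005,0.0015,0.08],[0,0,0]],[[0.0005,0.0015,0.083],[0,0,0]],[[0.0005,0.0015,0.084],[0,0,0]],[[0.0005,0.0015,0.084],[0,0,0]],[[0.0005,0.0015,0.084],[0,0,0]]]}}

```text
t: 27.98
position: [477.3, 187.6, -0.6]
ee_rot: [-0.234, 3.131, 0.001]
contact_force: [0.1, -0.4, -1.4]
finger_gap: 0.692
grasp_force: 42.7
```

>>> {"name": "carry_out", "arguments": {"motion": [[[0,0,0.001],[0,0,0]],[[0,0,0.002],[0,0,0]],[[0,0,0.003],[0,0,0]],[[0,0,0.003],[0,0,0]]]}}

```text
t: 28.32
position: [476.1, 187.4, -4.7]
ee_rot: [-0.234, 3.133, 0.0]
contact_force: [-0.2, -0.2, -1.0]
finger_gap: 0.694
grasp_force: 42.7
```

>>> {"name": "carry_out", "arguments": {"motion": [[[0,0,0.0005],[0,0,0]],[[0,0,0.001],[0,0,0]],[[0,0,0.001],[0,0,0]],[[0,0,0.001],[0,0,0]]]}}

```text
t: 28.65
position: [476.1, 187.3, -5.8]
ee_rot: [0.234, -3.133, 0.0]
contact_force: [-0.1, -0.2, -1.5]
finger_gap: 0.692
grasp_force: 42.7
```

>>> {"name": "carry_out", "arguments": {"motion": [[[0,0,0.0005],[0,0,0]],[[0,0,0.001],[0,0,0]],[[0,0,0.0015],[0,0,0]],[[0,0,0.0015],[0,0,0]]]}}

```text
t: 28.98
position: [476.1, 187.3, -7.0]
ee_rot: [0.234, -3.132, 0.0]
contact_force: [-1.7, -0.4, 0.7]
finger_gap: 0.694
grasp_force: 44.3
```

>>> {"name": "carry_out", "arguments": {"motion": [[[0,0,0.0005],[0,0,0]],[[0,0,0.001],[0,0,0]],[[0,0,0.001],[0,0,0]],[[0,0,0.001],[0,0,0]]]}}

```text
t: 29.32
position: [476.0, 187.3, -7.6]
ee_rot: [0.234, -3.132, 0.0]
contact_force: [-4.1, -0.3, 5.9]
finger_gap: 0.695
grasp_force: 46.0
```

>>> {"name": "carry_out", "arguments": {"motion": [[[0,0,0.0005],[0,0,0]],[[0,0,0.001],[0,0,0]],[[0,0,0.001],[0,0,0]],[[0,0,0.001],[0,0,0]]]}}

```text
t: 29.65
position: [475.9, 187.3, -7.9]
ee_rot: [0.234, -3.131, 0.0]
contact_force: [-6.4, -1.6, 11.3]
finger_gap: 0.693
grasp_force: 48.0
```

>>> {"name": "carry_out", "arguments": {"motion": [[[0,0,-0.0015],[0,0,0]],[[0,0,-0.0015],[0,0,0]],[[0,0,-0.0015],[0,0,0]],[[0,0,-0.0015],[0,0,0]],[[0,0,-0.0015],[0,0,0]]], "jaw": 0.085}}

```text
t: 30.07
position: [476.1, 187.3, -7.9]
ee_rot: [0.234, -3.133, 0.0]
contact_force: [-0.3, 1.4, -0.5]
finger_gap: 1.0
grasp_force: 0.0
```

>>> {"name": "carry_out", "arguments": {"motion": [[[0,0,-0.005],[0,0,0]],[[0,0,-0.02],[0,0,0]],[[0,0,-0.05],[0,0,0]],[[0,0,-0.09],[0,0,0]],[[0,0,-0.13],[0,0,0]],[[0,0,-0.153],[0,0,0]],[[0,0,-0.153],[0,0,0]],[[0,0,-0.153],[0,0,0]]]}}

```text
t: 30.73
position: [477.9, 187.8, 147.8]
ee_rot: [-0.234, 3.128, 0.001]
contact_force: [-0.4, 0.1, -0.8]
finger_gap: 0.995
grasp_force: 0.0
```

```bash
python3 meas.py comp_wheel 15.5,18; python3 - <<'E'
from h import *
f=cam("wrist");save(f,"w13");go([545,-235,145],-171.4)
nets("wrist",["nest_wheel"])
E
```

```text
comp_wheel [([474, 192, 23], 0.71)]
t 30.9833 pos [474.4 186.9 143. ] tiltz [-0.0044 -0.0011 -1.    ] yx -171.46 gap 0.993 F [ 0.6  0.4 -0.6]
0.72 ell [309.9 222.4] [91.6 94.7] circ [310.2 222.6] 48.0
z 15.5 ell-> [476.8 190.   15.5] encl [478.  190.3] d 70.5
z 18.0 ell-> [476.1 189.9  18. ] encl [477.3 190.2] d 69.9
0.59 ell [306.2 215.9] [165.7 169.8] circ [306.  214.4] 99.5
z 15.5 ell-> [472.3 186.5  15.5] encl [476.4 187. ] d 147.4
z 18.0 ell-> [471.7 186.5  18. ] encl [475.7 187. ] d 146.2
t 31.0833 pos [474.9 187.  143.5] tiltz [-3.3e-03 -8.0e-04 -1.0e+00] yx -171.46 gap 0.997 F [0.3 0.2 0.3]
shift [-0.0066 -0.4277 -0.0014] turn [-0.   -0.03 -0.01] rows 11.0
nest_wheel [([470, 183, 14], 0.79)]
```

The wheel's outline is 70 mm across and about 2.5 mm off the nest centre, inside the 5 mm to spare. Next is the bearing.

>>> {"name": "carry_out", "arguments": {"motion": [[[-0.0005,-0.03,0],[0,0,0]],[[-0.001,-0.066,0],[0,0,0]],[[-0.0015,-0.105,0],[0,0,0]],[[-0.002,-0.144,0],[0,0,0]],[[-0.003,-0.183,0],[0,0,0]],[[-0.0035,-0.222,0],[0,0,0]],[[-0.004,-0.261,0],[0,0,0]],[[-0.0045,-0.3,0],[0,0,0]],[[-0.005,-0.339,0],[0,0,0]],[[-0.006,-0.378,0],[0,0,0]]], "jaw": 0.04}}

```text
t: 31.97
position: [537.9, -187.5, 144.7]
ee_rot: [0.233, -3.132, -0.001]
contact_force: [0.3, -0.6, 0.5]
finger_gap: 0.47
grasp_force: 0.0
```

>>> {"name": "carry_out", "arguments": {"motion": [[[-0.0005,-0.032,0],[0,0,0]],[[-0.0007,-0.05,0],[0,0,0]],[[-0.0007,-0.05,0],[0,0,0]],[[-0.0007,-0.05,0],[0,0,0]],[[-0.0007,-0.05,0],[0,0,0]]]}}

```text
t: 32.38
position: [545.8, -233.4, 144.6]
ee_rot: [0.235, -3.131, -0.003]
contact_force: [0.7, -0.4, 0.2]
finger_gap: 0.469
grasp_force: 0.0
```

```bash
python3 meas.py bearing 0,7,14; python3 -c "
from h import *
nets('wrist',['large_bearing'])"
```

```text
bearing [([543, -236, 18], 0.69)]
t 32.6333 pos [ 546.3 -233.6  145.3] tiltz [-2.e-04  3.e-04 -1.e+00] yx -171.36 gap 0.466 F [0.9 0.2 0.2]
0.6 ell [299.5 210.9] [28.2 31.5] circ [299.5 210.7] 15.9
z 0.0 ell-> [ 545.5 -238.2    0. ] encl [ 545.5 -238.3] d 25.1
z 7.0 ell-> [ 543.9 -238.3    7. ] encl [ 543.9 -238.4] d 24.5
z 14.0 ell-> [ 542.3 -238.5   14. ] encl [ 542.2 -238.5] d 23.9
large_bearing [([532, -355, 24], 0.83)]
```

>>> {"name": "carry_out", "arguments": {"motion": [[[0.0035,-0.005,0.03],[0,0,0]],[[0.0035,-0.005,0.07],[0,0,0]],[[0.0035,-0.005,0.105],[0,0,0]],[[0.0035,-0.005,0.13],[0,0,0]],[[0.0035,-0.005,0.147],[0,0,0]],[[0.0035,-0.005,0.156],[0,0,0]],[[0.0035,-0.005,0.159],[0,0,0]],[[0.0035,-0.005,0.159],[0,0,0]],[[0.0035,-0.005,0.159],[0,0,0]],[[0.0035,-0.005,0.159],[0,0,0]]]}}

```text
t: 33.57
position: [545.3, -241.3, -11.7]
ee_rot: [-0.234, 3.13, -0.003]
contact_force: [-0.3, -0.7, 1.2]
finger_gap: 0.465
grasp_force: 0.0
```

```bash
python3 - <<'E'
from h import *
cam("wrist");cam("wrist");go([543.5,-239.3,-14],-171.4)
E
```

```text
t 33.6667 pos [ 545.  -241.2  -12. ] tiltz [ 0.0027 -0.0016 -1.    ] yx -171.46 gap 0.469 F [-0.9  0.4 -0.1]
shift [0.0012 0.0021 0.002 ] turn [-0.02  0.02 -0.01] rows 1.0
```

>>> {"name": "carry_out", "arguments": {"motion": [[[0,0,0],[0,0,0]],[[0,0,0],[0,0,0]],[[0,0,0],[0,0,0]],[[0,0,0],[0,0,0]],[[0,0,0],[0,0,0]]], "jaw": 0.01, "grip_force": 25}}

```text
t: 34.08
position: [544.3, -240.8, -12.7]
ee_rot: [-0.234, 3.132, -0.001]
contact_force: [-0.8, 1.2, 6.0]
finger_gap: 0.219
grasp_force: 24.6
```

>>> {"name": "carry_out", "arguments": {"motion": [[[0,0,-0.005],[0,0,0]],[[0,0,-0.02],[0,0,0]],[[0,0,-0.05],[0,0,0]],[[0,0,-0.09],[0,0,0]],[[0,0,-0.11],[0,0,0]],[[0,0,-0.11],[0,0,0]]]}}

```text
t: 34.58
position: [547.8, -242.8, 102.8]
ee_rot: [-0.233, 3.123, -0.01]
contact_force: [0.5, -0.3, 1.3]
finger_gap: 0.219
grasp_force: 24.5
```

>>> {"name": "carry_out", "arguments": {"motion": [[[0,0.025,0],[0,0,0]],[[0,0.06,0],[0,0,0]],[[0.0005,0.098,0],[0,0,0]],[[0.0005,0.136,0],[0,0,0]],[[0.001,0.174,0],[0,0,0]],[[0.001,0.212,0],[0,0,0]],[[0.0015,0.25,0],[0,0,0]],[[0.0015,0.288,0],[0,0,0]],[[0.0018,0.326,0],[0,0,0]],[[0.002,0.364,0],[0,0,0]]]}}

```text
t: 35.42
position: [485.8, 120.8, 95.1]
ee_rot: [0.233, -3.131, 0.0]
contact_force: [0.6, -0.5, -0.2]
finger_gap: 0.213
grasp_force: 24.5
```

>>> {"name": "carry_out", "arguments": {"motion": [[[0,0.038,0],[0,0,0]],[[0,0.076,0],[0,0,0]],[[0.0005,0.114,0],[0,0,0]],[[0.0005,0.145,0],[0,0,0]],[[0.001,0.168,0],[0,0,0]],[[0.001,0.179,0],[0,0,0]],[[0.001,0.179,0],[0,0,0]],[[0.001,0.179,0],[0,0,0]],[[0.001,0.179,0],[0,0,0]]]}}

```text
t: 36.17
position: [459.9, 294.6, 95.7]
ee_rot: [0.232, -3.132, 0.002]
contact_force: [0.5, 0.3, -0.4]
finger_gap: 0.218
grasp_force: 24.5
```

```bash
python3 - <<'E'
from h import *
cam("wrist");cam("wrist");f=cam("wrist");nets("wrist",["bearing","nest_bearing"])
go([460,295.5,4],-171.4)
E
```

```text
bearing [([457, 296, 125], 0.89)]
nest_bearing [([452, 294, 14], 0.61)]
t 36.4167 pos [460.3 295.1  96.3] tiltz [-0.e+00 -2.e-04 -1.e+00] yx -171.56 gap 0.214 F [ 1.   0.2 -0.3]
shift [0.0003 0.0005 0.0923] turn [-0.   -0.   -0.03] rows 3.0
```

>>> {"name": "carry_out", "arguments": {"motion": [[[0,0,0.02],[0,0,0]],[[0,0,0.045],[0,0,0]],[[0,0,0.065],[0,0,0]],[[0,0,0.08],[0,0,0]],[[0,0,0.086],[0,0,0]],[[0,0,0.088],[0,0,0]],[[0,0,0.088],[0,0,0]],[[0,0,0.088],[0,0,0]],[[0,0,0.088],[0,0,0]]]}}

```text
t: 37.17
position: [461.3, 296.7, 9.8]
ee_rot: [-0.234, 3.13, 0.002]
contact_force: [0.2, -0.4, -0.3]
finger_gap: 0.218
grasp_force: 24.5
```

```bash
python3 - <<'E'
from h import *
cam("wrist");cam("wrist");f=cam("wrist");cv2.imwrite("pics/w14.png",cv2.resize(f["frame"][160:400,160:460,::-1],None,fx=2.4,fy=2.4));go([460,295.5,-2],-171.4)
g=f["frame"].min(axis=2); w=(g>165).astype(np.uint8); w[400:]=0
P=[]
cx,cy=w2pix(f,[460,296.3,15.5])[0];print(cx,cy)
for a in np.radians(np.r_[180:361:4]):
    rr=np.arange(22,60,.25); x=cx+rr*np.cos(a); y=cy+rr*np.sin(a)
    v=cv2.remap(g,x.astype(np.float32)[None],y.astype(np.float32)[None],cv2.INTER_LINEAR)[0].astype(float)
    if v.max()>150: k=(v>0.8*v.max())*v; P.append((np.sum(k*x)/k.sum(),np.sum(k*y)/k.sum()))
W=pix2w(f,P,15.5)[:,:2];A=np.c_[2*W,np.ones(len(W))];s=np.linalg.lstsq(A,(W**2).sum(1),rcond=None)[0]
print(len(P),s[:2].round(1),2*np.sqrt(s[2]+s[:2]@s[:2]))
E
```

```text
t 37.3167 pos [460.8 296.6   9.4] tiltz [ 1.8e-03  9.0e-04 -1.0e+00] yx -171.46 gap 0.221 F [-0.4  0.5 -0.4]
shift [ 0.001  -0.0009  0.0114] turn [ 0.01  0.02 -0.01] rows 1.0
305.21744530447796 293.358916084738
46 [460.  296.2] 39.185522380454216
```

View pics/w14.png

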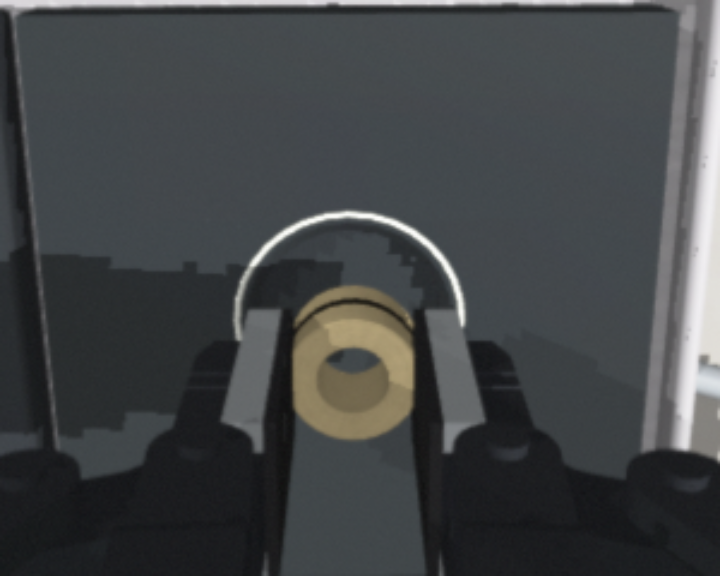

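The bearing is held square between the pads at about (352,365) in the crop. The recess outline behind it fits (460.0, 296.2) mm, which is in line with the tool. Now I'll lower it.

>>> {"name": "carry_out", "arguments": {"motion": [[[0.0005,-0.0005,0.003],[0,0,0]],[[0.0005,-0.0005,0.006],[0,0,0]],[[0.0005,-0.0005,0.008],[0,0,0]],[[0.0005,-0.0005,0.009],[0,0,0]],[[0.0005,-0.0005,0.009],[0,0,0]]]}}

```text
t: 37.73
position: [459.1, 295.3, -1.3]
ee_rot: [0.234, -3.132, 0.001]
contact_force: [0.3, 0.3, 0.3]
finger_gap: 0.213
grasp_force: 24.5
```

>>> {"name": "carry_out", "arguments": {"motion": [[[0,0,0.0005],[0,0,0]],[[0,0,0.001],[0,0,0]],[[0,0,0.0015],[0,0,0]],[[0,0,0.0015],[0,0,0]]]}}

```text
t: 38.07
position: [459.6, 295.6, -2.2]
ee_rot: [0.234, -3.133, -0.0]
contact_force: [0.1, 0.3, -0.9]
finger_gap: 0.217
grasp_force: 24.5
```

>>> {"name": "carry_out", "arguments": {"motion": [[[0,0,0.0005],[0,0,0]],[[0,0,0.001],[0,0,0]],[[0,0,0.001],[0,0,0]],[[0,0,0.001],[0,0,0]]]}}

```text
t: 38.4
position: [459.8, 295.7, -2.7]
ee_rot: [-0.234, 3.133, 0.0]
contact_force: [-1.5, -0.1, 4.8]
finger_gap: 0.218
grasp_force: 25.1
```

>>> {"name": "carry_out", "arguments": {"motion": [[[0,0,-0.0005],[0,0,0]],[[0,0,-0.0005],[0,0,0]],[[0,0,-0.0005],[0,0,0]],[[0,0,-0.0005],[0,0,0]]], "jaw": 0.04}}

```text
t: 38.73
position: [459.4, 295.5, -3.0]
ee_rot: [0.234, -3.133, 0.0]
contact_force: [0.6, 1.1, 0.4]
finger_gap: 0.468
grasp_force: 0.0
```

>>> {"name": "carry_out", "arguments": {"motion": [[[0,0,-0.005],[0,0,0]],[[0,0,-0.02],[0,0,0]],[[0,0,-0.05],[0,0,0]],[[0,0,-0.09],[0,0,0]],[[0,0,-0.13],[0,0,0]],[[0,0,-0.17],[0,0,0]],[[0,0,-0.19],[0,0,0]],[[0,0,-0.19],[0,0,0]],[[0,0,-0.19],[0,0,0]]]}}

```text
t: 39.48
position: [460.9, 296.2, 189.7]
ee_rot: [-0.234, 3.128, 0.003]
contact_force: [0.1, -1.1, -0.7]
finger_gap: 0.468
grasp_force: 0.0
```

```bash
for a in "bearing 18,23.5" "comp_wheel 15.5,20" "seal_plate 22.5"; do python3 meas.py $a; done; python3 - <<'E'
from h import *
f=cam("wrist")
for n,X in (("bore",[585.6,204.4,31.5]),("b outl",[460,296.2,15.5]),("w outl",[476,187.5,15.5])): print(n,w2pix(f,X).round(1))
for c in ("scene","side"):
    cam(c);print(c);nets(c,NB+NK)
E
```

```text
bearing [([457, 295, 28], 0.61)]
t 39.7333 pos [458.1 294.8 184.9] tiltz [-0.004  -0.0019 -1.    ] yx -171.46 gap 0.466 F [-0.7 -0.6 -0.2]
0.81 ell [307.5 208.9] [25.2 27. ] circ [307.7 208.6] 13.9
z 18.0 ell-> [459.4 295.8  18. ] encl [459.2 296.2] d 23.2
z 23.5 ell-> [458.2 295.6  23.5] encl [458. 296.] d 22.8
comp_wheel [([474, 196, 22], 0.57)]
t 40.0333 pos [459.4 295.5 186.8] tiltz [-7.e-04 -3.e-04 -1.e+00] yx -171.46 gap 0.469 F [-0.7 -0.5  0.9]
seal_plate [([579, 198, 22], 0.65)]
t 40.3333 pos [459.7 295.6 187.4] tiltz [ 1.e-04  1.e-04 -1.e+00] yx -171.46 gap 0.47 F [-0.1  1.1  0.4]
0.81 ell [177.6 322.7] [50.4 67.1] circ [181.9 324.5] 33.4
z 22.5 ell-> [580.7 197.9  22.5] encl [584. 203.] d 66.0
bore [[181.6 333.6]]
b outl [[306.9 205.6]]
w outl [[175.1 205.3]]
scene
returns_tray [([671, -108, 3], 0.64), ([661, -111, 9], 0.52)]
comp_wheel [([579, 194, 21], 0.5), ([569, 183, 13], 0.34)]
seal_plate [([580, 198, 22], 0.57)]
bearing [([456, 290, 18], 0.52)]
small_wheel [([413, -329, 4], 0.61)]
large_bearing [([521, -357, 13], 0.66)]
nest_wheel [([454, 157, 15], 0.93)]
nest_seal [([570, 180, 14], 0.57), ([455, 156, 17], 0.4)]
nest_bearing [([452, 292, 18], 0.78)]
small_seal_plate [([658, -113, 6], 0.82), ([471, 180, 25], 0.65)]
side
returns_tray [([672, -115, 8], 0.65), ([534, -345, 15], 0.56)]
comp_wheel [([482, 199, 26], 0.93)]
seal_plate [([587, 213, 25], 0.81)]
bearing [([461, 303, 26], 0.54)]
small_wheel []
large_bearing [([535, -340, 16], 0.58)]
nest_wheel [([484, 213, 17], 0.83)]
nest_seal [([583, 223, 19], 0.66)]
nest_bearing [([466, 312, 17], 0.84)]
small_seal_plate [([663, -93, 11], 0.77)]
```

```bash
python3 - <<'E'
import cv2,numpy as np
for n in ("w13",[p for p in sorted(__import__("os").listdir("pics")) if p.startswith("m_comp")][0][:-4]):
    im=cv2.imread(f"pics/{n}.png",0); roi=im[165:280,250:370]
    c=cv2.HoughCircles(cv2.resize(roi,None,fx=3,fy=3,interpolation=cv2.INTER_CUBIC),cv2.HOUGH_GRADIENT,1,20,param1=120,param2=22,minRadius=9,maxRadius=45)
    print(n,None if c is None else [(250+x/3,165+y/3,r/3) for x,y,r in c[0][:5]])
E
python3 - <<'E'
from h import *
f=cam("wrist")
def at(p):  # project with the poses of those pictures
    T=np.eye(4);t=np.radians(-171.46);m=np.array([[np.cos(t),np.sin(t),0],[np.sin(t),-np.cos(t),0],[0,0,-1]])
    g=dict(f);C=np.array(f["T_tool_cam"]);g["Rm"]=m@C[:3,:3];g["P"]=m@C[:3,3]+np.array(p);return g
print("w13",w2pix(at([474.9,187,143.5]),[[477,190,15.5],[477,190,43.5],[476,187.5,15.5]]).round(1).tolist())
print("bench",w2pix(at([433.4,-195.6,144.9]),[[434.3,-204,0],[434.3,-204,28]]).round(1).tolist())
E
```

```text
w13 [(np.float32(310.83334), np.float32(233.83334), np.float32(10.733334)), (np.float32(350.16666), np.float32(180.16667), np.float32(5.7999997)), (np.float32(329.5), np.float32(249.5), np.float32(13.7)), (np.float32(290.16666), np.float32(187.16667), np.float32(12.599999)), (np.float32(279.5), np.float32(196.5), np.float32(8.099999))]
m_comp_wheel14 [(np.float32(294.83334), np.float32(221.83333), np.float32(10.733334))]
w13 [[309.8, 221.4], [310.1, 231.9], [306.6, 219.5]]
bench [[295.2, 212.2], [294.1, 221.3]]
```

```bash
python3 -c "
from h import *
s,m=pose();print(sign_off())"
```

```text
t 41.5833 pos [459.6 295.6 187.3] tiltz [ 1.e-04  0.e+00 -1.e+00] yx -171.46 gap 0.473 F [-0.  -0.2  0. ]
the job is handed in; nothing more can be done
None
```

I handed in the finished kit at 41.6 s: the small seal plate is in the returns tray, and the 62 mm seal plate, large wheel and small bearing are in their nests; the wheel, about 2.5 mm off centre, and the bearing were checked only by measurement after release, not by eye.

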